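# Level the tooling rack and shelve the cutter canisters by height

## Robot

A 6-joint arm with a two-finger parallel gripper is mounted at the origin on the work surface. World frame = base frame: x ahead of the robot, y to its left, z up, the work surface at z = 0. Lengths are in m, angles in rad, forces in N, time in s.
With the tool pointing down it reaches from about 0.275 to 0.825 m from the base axis. Payload 5.2 kg.
Tool frame: the origin (TCP) lies between the finger pads; the fingertips stand 17 mm ahead of it and the grasp point (between the pads) lies 2 mm behind it; z points along the fingers, y is the direction in which the jaws open and shut (so a half turn about z gives the same grasp; the last joint's range is limited). The gripper opens to 93 mm and grips with 3 to 60 N. Pads are 15 mm wide; open, the fingers measure 128 mm over their backs; the gripper's body (75 mm by 188 mm) begins 65 mm behind the grasp point.
Start: joints at [1.065, 0.259, 1.535, -0, 1.348, -0.203], TCP at [0.164, 0.525, 0.236] pointing down, gripper open.
Joint ranges: [-3.14, 3.14], [-0.91, 2.08], [0.19, 2.58], [-1.22, 4.36], [0.22, 2.71], [-3.12, 3.12]. Speed limits (rad/s): [2.57, 2.57, 3.14, 3.14, 3.14, 3.14].

## Interface

Orientations are given as a unit quaternion [w, x, y, z].
In Python, from plant import * gives the robot as it stands. The module is installed in compiled form; this text tells all that it offers.
- The arm moves only by the tool play_rows, never from a script. Its arguments are lists of equal length, an entry for each row: "translation": the shift along the world's x, y, z in mm, a list of three; "dr": the turn, a rotation vector about the world's x, y, z in rad, a list of three. In form: {"translation": [[dx, dy, dz], ...], "dr": [[ax, ay, az], ...]}. A call has exactly 8 rows; each row shifts and turns the pose as measured when the row begins; what a row does not reach is not made up. A row lasts 1/8 s, in which the tool goes at most 62.5 mm and 10.7 degrees, less where a joint would pass 70% of its speed; a pose out of reach is approached as far as the arm can. A call with a gripper value outside its range is refused whole. "gripper" is the opening, from 0 (shut) to 1 (fully open), set as the call begins (left out, the last holds). The fingers move at their own pace and stop on an object; "grip_force" is the grip in N (left out, the last holds). Time passes only in rows, so rows that do not move let the fingers close, or fill a call up. It gives the time, the measured TCP pose, the force and the opening at its end, in the units of the state.
- sense(): the state, without advancing time (a new reading comes with each control period).
- read_camera(name): name is "scene" or "top"; returns a dict with "image" (480x640x3 uint8, red, green, blue), "fx", "fy", "cx", "cy" (pixels), "distortion" ([k1, k2, p1, p2, k3] as OpenCV has them; the pictures are not rectified), "R" (3x3) and "t" (3): a world point X has camera coordinates R X + t. Camera axes: x right, y down, z forward; pixel columns grow to the right and rows downward; lengths in m; the calibration is good to about 2 mm. A picture is of the moment at which its call begins. There is no depth.
- close_job(): hands the job in, once; it reports no verdict.
The state is a dict: "time": time; "joint_pos": joint angles; "joint_vel": joint speeds; "tau": joint torques, N m; "tool_pos": TCP position; "ee_rot": TCP orientation; "force": force on the tool from outside, world axes, zero at the start; "ft_torque": the same for the moment, N m; "opening": finger opening in m.
Only numpy, scipy, OpenCV 4.12 (cv2) and the standard library are available. Lean on these libraries where they do the work, as an engineer would, in place of code of your own. Each camera call takes 0.05 s, during which the arm holds its last target. There are 200 camera calls.

## Task

The tooling rack beside the mill leans: first turn its orange foot knob until the rack is level, and only then load it. Put away every canister standing on the bench, upright, each in the tier with the least headroom that it still fits under (tall at the bottom, medium upper left, short upper right), pushed in until it is fully under the board above; set it on the open front lip and slide it in. The rack must still be level at the end, and the vice and the pulley standing among the canisters stay where they are.

Things in the scene. Friction and masses are not known exactly. Their poses are not given: they have to be found in the camera images.
- platform (a joint): tilt of the hinged rack about the hinge along its left (+y) lower edge, rad: 0 is level, positive means the right-hand (knob) side hangs low. Starts 0.03 to 0.065; stays where the knob leaves it. When level, the red pointer on the rack's right edge lines up with the white mark on the fixed black post
- knob_grip (a point): centre of the orange wing of the foot knob, on a tab at the rack's right front corner. Wing: 44 mm along this point's x, 13 mm thick along its y, 15 mm above and below this point; below it a black disc, diameter 42 mm. z: screw axis, up. Clockwise from above raises the knob side, 0.012 rad of tilt per radian turned. Takes about 0.2 N m, no spring
- tier_tall (a point): bottom tier: point on its floor, mid-width, straight under the front edge of the board above; x points into the rack (away from the robot), y left, z up. Floor from x -90 mm (open lip, nothing above it up to x 0) to a 16 mm high red back stop at x +102. Headroom 128 mm from x 0 inwards. Clear between posts for y -153 to +153. Floor 45 mm above the bench when level
- tier_medium (a point): upper left tier: point on its floor (the deck), mid-width, straight under the front edge of its clear roof (6 mm thick); axes as tier_tall. Open lip from x -85 mm to 0, no posts there; red back stop (34 mm high) at x +96. Headroom 92 mm from x 0 inwards. Clear side walls, also reaching from x 0 inwards, leave y -78 to +74 mm free
- tier_short (a point): upper right tier, on the same deck as tier_medium and of the same layout and axes, but headroom 64 mm, and its walls leave y -74 to +78 mm free
- tall_a_mid (a point): canister, round, blue with black cap, diameter 44 mm, height 116 mm; this point is at its centre, half-way up, z up its axis. May be absent
- tall_b_mid (a point): canister, round, grey with red cap, diameter 44 mm, height 116 mm; this point is at its centre, half-way up, z up its axis. May be absent
- med_a_mid (a point): canister, round, orange with black cap, diameter 44 mm, height 80 mm; this point is at its centre, half-way up, z up its axis. May be absent
- med_b_mid (a point): canister, round, blue with white cap, diameter 44 mm, height 80 mm; this point is at its centre, half-way up, z up its axis. May be absent
- short_a_mid (a point): canister, square box, grey with red lid, 44 x 44 mm (sides along x and y), height 52 mm; this point is at its centre, half-way up, z up its axis. May be absent
- short_b_mid (a point): canister, square box, yellow with black lid, 44 x 44 mm (sides along x and y), height 52 mm; this point is at its centre, half-way up, z up its axis. May be absent
- tall_a: canister tall_a itself (origin at the centre of its underside)
- tall_b: canister tall_b itself (origin at the centre of its underside)
- med_a: canister med_a itself (origin at the centre of its underside)
- med_b: canister med_b itself (origin at the centre of its underside)
- short_a: canister short_a itself (origin at the centre of its underside)
- short_b: canister short_b itself (origin at the centre of its underside)
- rack: the whole rack on its fixed base plate, with the hinged tiers and knob; its origin is on the bench under the hinge line, at the left, below the front edge of the deck. The deck is 8 mm thick: floor of both upper tiers, ceiling of the bottom one, its top 136 mm above the bottom tier's floor
- vice: bystander: small steel machine vice, about 54 x 40 mm, 34 mm high, standing among the canisters; origin under its middle; to be left alone
- motor_pulley: bystander: copper-coloured stepped pulley, diameter 42 mm, 50 mm high, standing among the canisters; origin under its middle; to be left alone
There are look-alikes about, which are no part of the job. Of the things like the med_a, leave any that is pink or purple; of the rest the larger one is meant.

How it is judged:
By the outcome, as a careful person would: the job done as asked, in the order asked, and still so for the second after the job is handed in, with the robot touching nothing.
Of tall_a, tall_b, med_a, med_b, short_a, short_b only 3 to 5 are there at a start; the rules pass over those that are not, and their reading is None.
At some moment in a run one of short_a, short_b may be knocked a few centimetres aside while the robot is not near it.
It also fails if it takes over 210 s, if anything falls off the work surface, if the arm or the gripper's body presses on something with over 40 N, if the wrist force passes 120 N, or if a joint passes its speed limit or range.

## Working session

There is one attempt and no reset: what is moved stays moved. The work goes in short steps, Python scripts to look and compute and a tool call to move; the robot and the scene stay as the last step left them, time stands still between calls to the robot, and variables do not carry over. Pictures are saved under pics/ and viewed, about 12 in all and at most 16, crops included, and the job is handed in when it is done.

Besides the shell and the picture viewer there is one more tool, called after "Emit:" as a command line: name --argument value ..., lists and objects as JSON in quotes. play_rows: Moves the arm, as the interface text tells. Its arguments: {"type":"object","properties":{"translation":{"type":"array"},"dr":{"type":"array"},"gripper":{"type":"number"},"grip_force":{"type":"number"}},"required":["translation","dr"]}

```bash
mkdir -p pics; cat > h.py <<'E'
from plant import *
import numpy as np, cv2
def K(c): return np.array([[c['fx'],0,c['cx']],[0,c['fy'],c['cy']],[0,0,1.]])
def snap(n,f):
    c=read_camera(n); cv2.imwrite(f'pics/{f}.png',c['image'][:,:,::-1]); return c
def ray(c,uv):
    p=cv2.undistortPoints(np.array([[uv]],float),K(c),np.array(c['distortion']))[0,0]
    R=np.array(c['R']);t=np.array(c['t']); return -R.T@t, R.T@np.array([p[0],p[1],1])
def onz(c,uv,z):
    o,d=ray(c,uv); return o+d*(z-o[2])/d[2]
def tri(c1,u1,c2,u2):
    o1,d1=ray(c1,u1);o2,d2=ray(c2,u2)
    s=np.linalg.lstsq(np.c_[d1,-d2],o2-o1,rcond=None)[0]
    a=o1+d1*s[0];b=o2+d2*s[1]; return (a+b)/2,np.linalg.norm(a-b)
def proj(c,X):
    R=np.array(c['R']);return cv2.projectPoints(np.array(X,float).reshape(-1,3),cv2.Rodrigues(R)[0],np.array(c['t'],float),K(c),np.array(c['distortion'],float))[0][:,0]
E
python3 - <<'E'
from h import *
np.set_printoptions(precision=3,suppress=True)
for n in('scene','top'):
    c=snap(n,n+'0'); R=np.array(c['R']);print(n,-R.T@c['t'],R[2],c['fx'],c['distortion'])
print(sense())
E
```

```text
scene [0.883 0.247 0.938] [-0.418 -0.264 -0.869] 482.4591368760228 [-0.007  0.     0.     0.     0.   ]
top [ 0.283 -0.001  1.252] [ 0.189 -0.    -0.982] 577.4119015562062 [-0.121  0.     0.     0.     0.   ]
{'time': 0.1, 'joint_pos': array([ 1.065,  0.259,  1.536, -0.   ,  1.348, -0.203]), 'joint_vel': array([ 0.001, -0.004, -0.005,  0.   , -0.001,  0.001]), 'tau': array([  0.003, -43.821, -28.464,   0.072,   0.036,  -0.   ]), 'tool_pos': array([0.164, 0.525, 0.235]), 'ee_rot': array([-0.   ,  0.151,  0.989, -0.001]), 'force': array([-0.369,  0.449,  0.139]), 'ft_torque': array([-0.033,  0.008, -0.045]), 'opening': 0.09309601420147831}
```

View pics/scene0.png

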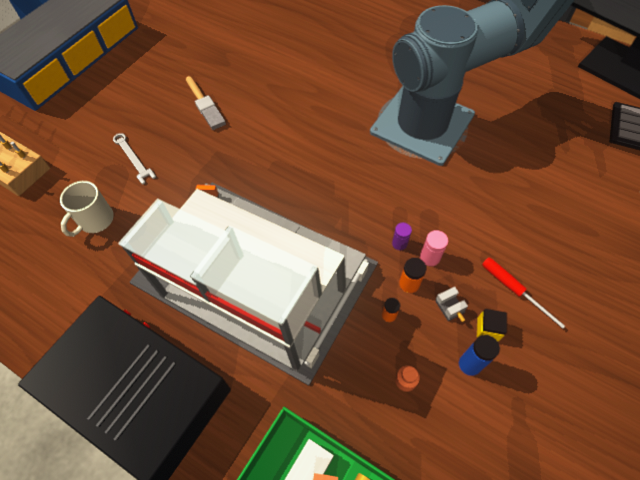

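View pics/top0.png

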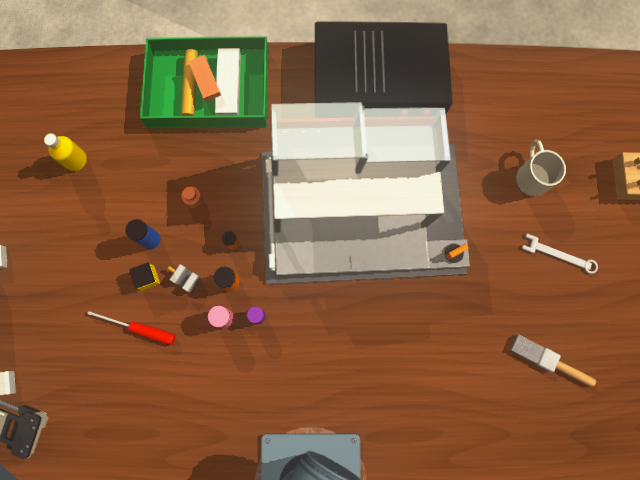

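The three canisters present are tall_a (top view 143,235), med_a (225,278; the larger orange one) and short_b (147,276). The vice is at (184,277), the pulley at (190,197), the small orange decoy at (230,239), and the knob at (456,252). I'll crop closer.

```bash
python3 - <<'E'
import cv2,numpy as np
t=cv2.imread('pics/top0.png');s=cv2.imread('pics/scene0.png')
a=cv2.resize(t[90:290,255:475],None,fx=3.6,fy=3,interpolation=cv2.INTER_CUBIC)
cv2.imwrite('pics/c1.png',cv2.resize(t[95:290,250:480],(800,600*195*800//(230*600)//1 if 0 else 600),interpolation=cv2.INTER_CUBIC))
cv2.imwrite('pics/c2.png',cv2.resize(s[170:390,110:390],(800,600),interpolation=cv2.INTER_CUBIC))
E
```

```text
(no output)
```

View pics/c1.png

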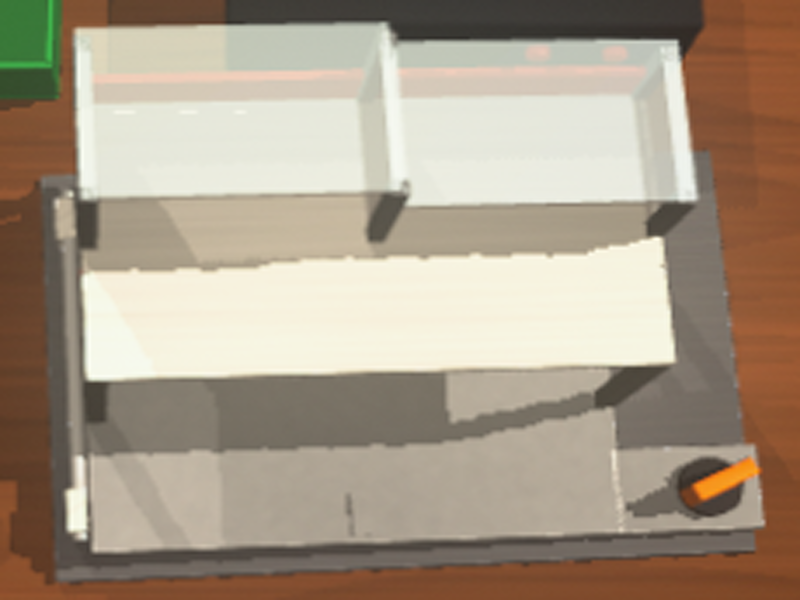

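View pics/c2.png

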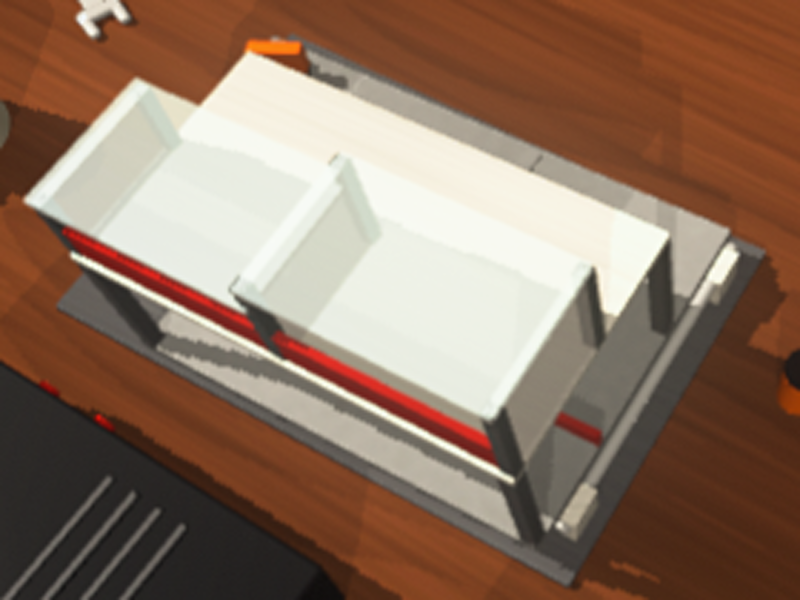

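Crop c1 shows the deck front corners at about (275.3,218.5) and (444.1,212.6) in top pixels. In c2 they're at about (343.8,255.4) and (197.5,189.1) in scene pixels. The pointer and post aren't visible, so I'll triangulate the rack and the canisters.

```bash
python3 - <<'E'
from h import *
np.set_printoptions(precision=4,suppress=True)
T=read_camera('top');S=read_camera('scene')
a=lambda x,y:(250+x*230/800-.36,95+y*195/600-.34)
b=lambda x,y:(110+x*.35-.33,170+y*220/600-.32)
for n,p,q in [('deckFL',(86,381),(668,233)),('deckFR',(675,363),(250,52)),
 ('roofFLfront',(94,200),(597,268)),('roofmedBL',(75,28),(490,415)),('medFR',(405,190),(340,157)),('medBR',(388,24),(237,290)),('shFR',(694,203),(138,80)),('shBR',(678,40),(28,202)),
 ('floorFL',(92,552),(735,230)),('baseFL',(58,580),(763,252))]:
    print(n,*tri(T,a(*p),S,b(*q)))
print('baseFL',onz(T,a(58,580),.008),'baseFR',onz(T,a(755,549),.008),'floor FL',onz(T,a(92,552),.045),'FR lip',onz(T,a(763,525),.035))
def cent(m,n):
    m=cv2.morphologyEx(m.astype(np.uint8)*255,cv2.MORPH_OPEN,np.ones((2,2)))
    k,_,st,ce=cv2.connectedComponentsWithStats(m)
    print(n,[(st[i,:5].tolist(),ce[i].round(1).tolist()) for i in range(1,k) if st[i,4]>25])
for n,c in(('T',T),('S',S)):
    h=cv2.cvtColor(c['image'],cv2.COLOR_RGB2HSV);H,Sa,V=h[...,0].astype(int),h[...,1],h[...,2]
    r=np.zeros(H.shape,bool)
    if n=='T': r[170:340,110:480]=1
    else: r[175:400,190:520]=1
    cent(r&(V<45),n+'black')
    cent(r&(H>5)&(H<13)&(Sa>225)&(V>150),n+'orange')
    cent(r&(H>20)&(H<33)&(Sa>170)&(V>110),n+'yellow')
    cent(r&(H>105)&(H<128)&(Sa>150)&(V>50),n+'blue')
E
```

```text
deckFL [0.5225 0.0674 0.1793] 0.003287007761680866
deckFR [ 0.5382 -0.2603  0.1597] 0.0005590583349644427
roofFLfront [0.6072 0.0634 0.2708] 0.0068267292141805215
roofmedBL [0.7112 0.0703 0.282 ] 0.0014242698675241896
medFR [ 0.6174 -0.0998  0.2634] 0.0001769806228201058
medBR [ 0.7189 -0.0919  0.2686] 0.001629663305065057
shFR [ 0.6226 -0.26    0.2283] 0.0023775234187817587
shBR [ 0.7274 -0.2553  0.2291] 0.0010006641558748172
floorFL [0.4316 0.0735 0.0451] 0.0018224042369867253
baseFL [0.4173 0.0952 0.0059] 0.0016769435558316914
baseFL [0.4167 0.0959 0.008 ] baseFR [ 0.4379 -0.3412  0.008 ] floor FL [0.432  0.0727 0.045 ] FR lip [ 0.4514 -0.3397  0.035 ]
Tblack []
Torange []
Tyellow [([140, 265, 21, 26, 147], [152.3, 279.9])]
Tblue [([146, 228, 15, 18, 158], [153.4, 237.3])]
Sblack [([407, 260, 19, 20, 281], [415.6, 269.4]), ([386, 299, 14, 15, 162], [392.5, 306.1]), ([485, 311, 22, 24, 453], [495.5, 322.4]), ([475, 337, 25, 24, 467], [486.9, 348.5]), ([191, 358, 41, 43, 1197], [206.9, 383.8])]
Sorange [([401, 273, 19, 20, 232], [408.6, 284.1]), ([387, 315, 9, 7, 45], [391.0, 317.9])]
Syellow [([478, 313, 26, 29, 224], [486.4, 329.7])]
Sblue [([461, 347, 29, 29, 465], [472.6, 363.2])]
```

```bash
python3 - <<'E'
import cv2,numpy as np
t=cv2.imread('pics/top0.png');s=cv2.imread('pics/scene0.png')
A=cv2.resize(t[210:300,120:250],(780,540),interpolation=cv2.INTER_NEAREST)
cv2.imwrite('pics/c3.png',A)
B=cv2.resize(t[225:275,430:480],(400,400),interpolation=cv2.INTER_NEAREST)
C=cv2.resize(s[170:220,190:240],(400,400),interpolation=cv2.INTER_NEAREST)
cv2.imwrite('pics/c4.png',np.hstack([B,C]))
h=cv2.cvtColor(t,cv2.COLOR_BGR2HSV)
for p in [(137,228),(151,240),(144,276),(225,277),(235,285),(230,238),(460,252),(200,260)]: print(p,h[p[1],p[0]])
E
```

```text
(137, 228) [ 5 80 54]
(151, 240) [112 153 113]
(144, 276) [ 6 73 56]
(225, 277) [ 8 66 58]
(235, 285) [ 12 240 168]
(230, 238) [11 85 48]
(460, 252) [ 16 231 246]
(200, 260) [ 11 181 137]
```

View pics/c3.png

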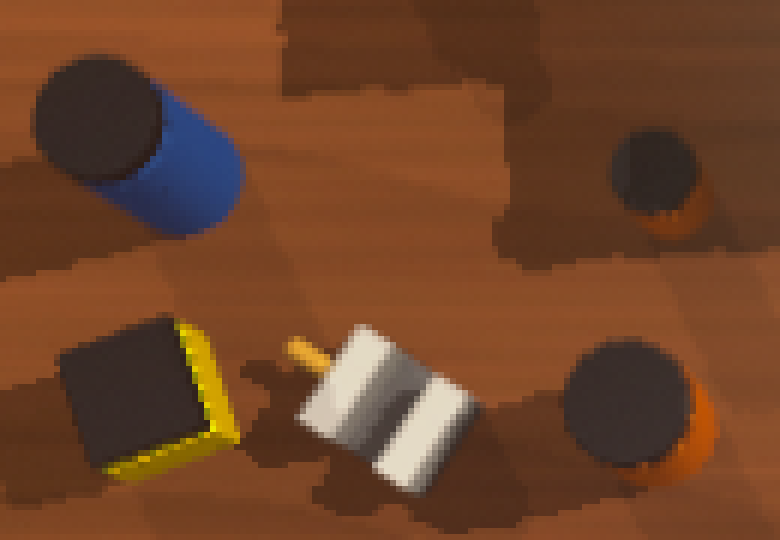

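View pics/c4.png

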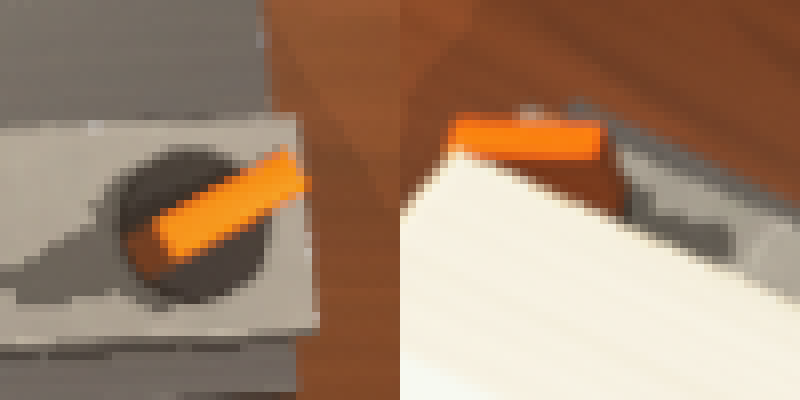

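c3 gives the caps as tall_a (136.3,229.7), med_a (224.7,277.2) and short_b's lid (142.7,275.7), with the lid turned about 20°. c4 shows the wing top face centred at (458.9,250.7) in the top view and (206,187.4) in the scene view.

```bash
python3 - <<'E'
from h import *
np.set_printoptions(precision=4,suppress=True)
T=read_camera('top');S=read_camera('scene')
for n,p,z in[('tall_a',(136,229.4),.116),('med_a',(224.3,276.8),.080),('short_b',(142.3,275.3),.052),('vice',(184.2,277.5),.034),('small',(228.6,238.2),.05),('pulley',(190,193),.05)]:print(n,onz(T,p,z))
# scene check
print('med scene',onz(S,(414.5,266),.08),'tall',onz(S,(486,346.5),.116),'short',onz(S,(495,320),.052))
c=lambda x,y:(430+x/8-.5,225+y/8-.5)
s=lambda x,y:(190+(x-400)/8-.5,170+y/8-.5)
for p,q in[((231,206),(528,139)),((167,245),(604,140)),((295,168),(453,136))]:print(tri(T,c(*p),S,s(*q)))
o=onz(T,c(190,225),.035);print('disc z.035',o)
d=onz(T,c(295,168),.085)-onz(T,c(167,245),.085);print('wing ang',np.arctan2(d[1],d[0]),np.linalg.norm(d))
for w,e in(('tab corners',[(300,118),(318,330)]),):
    for x in e: print(onz(T,c(*x),.025))
E
```

```text
tall_a [0.5136 0.3545 0.116 ]
med_a [0.4219 0.1765 0.08  ]
short_b [0.4277 0.3554 0.052 ]
vice [0.4255 0.2695 0.034 ]
small [0.5078 0.1741 0.05  ]
pulley [0.6072 0.2609 0.05  ]
med scene [0.4228 0.1745 0.08  ] tall [0.5174 0.3534 0.116 ] short [0.4308 0.3563 0.052 ]
(array([ 0.4803, -0.3119,  0.0606]), np.float64(0.0013424530035551325))
(array([ 0.4696, -0.2939,  0.0608]), np.float64(0.00044752449431244913))
(array([ 0.4905, -0.3298,  0.061 ]), np.float64(0.0020971674854170707))
disc z.035 [ 0.479  -0.3066  0.035 ]
wing ang -1.0440274435204142 0.03992619540295604
[ 0.51   -0.3409  0.025 ]
[ 0.4518 -0.3429  0.025 ]
```

Emit:
play_rows --translation '[[20,-52,0],[20,-52,0],[20,-52,0],[20,-52,0],[20,-52,0],[20,-52,0],[20,-52,0],[20,-52,0]]' --dr '[[0,0,-0.046],[0,0,-0.046],[0,0,-0.046],[0,0,-0.046],[0,0,-0.046],[0,0,-0.046],[0,0,-0.046],[0,0,-0.046]]' --gripper 0.4 --grip_force 40

```text
time: 1.3
tool_pos: [0.3258, 0.0999, 0.2356]
ee_rot: [0.003, 0.33, 0.944, 0.001]
force: [0.9, -0.1, 1.0]
opening: 0.0376
```

Emit:
play_rows --translation '[[20,-52,0],[20,-52,0],[20,-52,0],[20,-52,0],[20,-52,0],[20,-52,0],[20,-52,0],[20,-52,0]]' --dr '[[0,0,-0.046],[0,0,-0.046],[0,0,-0.046],[0,0,-0.046],[0,0,-0.046],[0,0,-0.046],[0,0,-0.046],[0,0,-0.046]]'

```text
time: 2.3
tool_pos: [0.4889, -0.3319, 0.237]
ee_rot: [0.006, 0.505, 0.863, 0.001]
force: [0.6, -0.2, -0.3]
opening: 0.0372
```

Emit:
play_rows --translation '[[-1,2.5,-13],[-1,2.5,-13],[-1,2.5,-13],[-1,2.5,-13],[-1,2.5,-13],[-1,2.5,-13],[-1,2.5,-13],[-1,2.5,-13]]' --dr '[[0.022,-0.038,0.001],[0.022,-0.038,0.001],[0.022,-0.038,0.001],[0.022,-0.038,0.001],[0.022,-0.038,0.001],[0.022,-0.038,0.001],[0.022,-0.038,0.001],[0.022,-0.038,0.001]]'

```text
time: 3.3
tool_pos: [0.4823, -0.3173, 0.1287]
ee_rot: [0.096, 0.495, 0.849, 0.157]
force: [-0.7, 0.1, -0.7]
opening: 0.037
```

```bash
cat >> h.py <<'E'
from scipy.spatial.transform import Rotation as Ro
def st():
    s=sense();w,x,y,z=s['ee_rot'];R=Ro.from_quat([x,y,z,w]).as_matrix()
    print('t',round(s['time'],2),'p',s['tool_pos'].round(4),'psi',round(np.arctan2(R[1,1],R[0,1]),3),'jawz',R[2,1].round(3),'axis',R[:,2].round(3),'F',s['force'].round(1),'M',s['ft_torque'].round(2),'op',round(s['opening'],4),'q',s['joint_pos'].round(2))
E
python3 -c "
from h import *
st()"
```

```text
t 3.3 p [ 0.4823 -0.3173  0.1287] psi 0.516 jawz 0.361 axis [ 0.318  0.172 -0.932] F [-0.7  0.1 -0.7] M [-0.15  0.2  -0.01] op 0.037 q [-1.    0.35  1.76  0.43  1.05 -1.74]
```

Emit:
play_rows --translation '[[0,1,-10],[0,1,-10],[0,1,-10],[0,1,-10],[0,0,-10],[0,0,-10],[0,0,-6],[0,0,0]]' --dr '[[0,0,0],[0,0,0],[0,0,0],[0,0,0],[0,0,0],[0,0,0],[0,0,0],[0,0,0]]'

```text
time: 4.3
tool_pos: [0.4824, -0.3129, 0.058]
ee_rot: [0.095, 0.495, 0.849, 0.156]
force: [-0.1, -0.2, -0.1]
opening: 0.0376
```

```bash
python3 -c "
from h import *
st()
a=snap('top','k');b=snap('scene','k2')
A=cv2.imread('pics/k.png')[195:295,400:500];B=cv2.imread('pics/k2.png')[140:240,150:250]
cv2.imwrite('pics/k3.png',np.hstack([cv2.resize(x,(400,400)) for x in(A,B)]))"
```

```text
t 4.3 p [ 0.4824 -0.3129  0.058 ] psi 0.516 jawz 0.36 axis [ 0.316  0.171 -0.933] F [-0.1 -0.2 -0.1] M [-0.1   0.21  0.01] op 0.0376 q [-1.    0.44  1.83  0.48  0.9  -1.82]
```

View pics/k3.png

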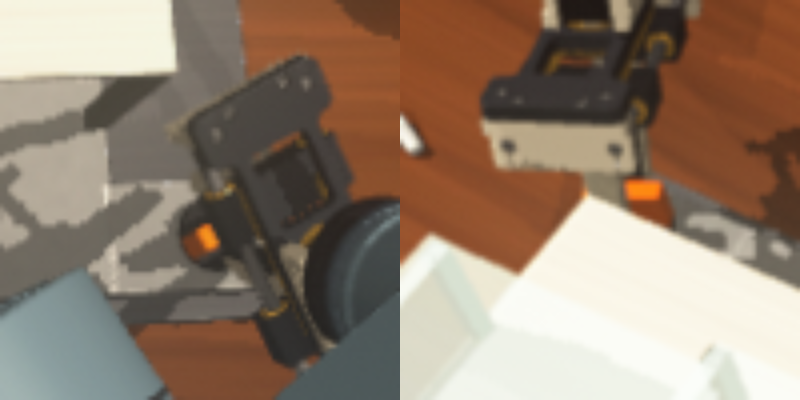

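The fingers straddle the wing, and the body is clear of the deck. Closing.

Emit:
play_rows --translation '[[0,0,0],[0,0,0],[0,0,0],[0,0,0],[0,0,0],[0,0,0],[0,0,0],[0,0,0]]' --dr '[[0,0,0],[0,0,0],[0,0,0],[0,0,0],[0,0,0],[0,0,0],[0,0,0],[0,0,0]]' --gripper 0 --grip_force 30

```text
time: 5.4
tool_pos: [0.4799, -0.3152, 0.0577]
ee_rot: [0.094, 0.495, 0.85, 0.153]
force: [-0.9, 0.5, -2.0]
opening: 0.0176
```

```bash
python3 -c "
from h import *
st()"
```

```text
t 5.4 p [ 0.4799 -0.3152  0.0577] psi 0.518 jawz 0.353 axis [ 0.312  0.166 -0.935] F [-0.9  0.5 -2. ] M [-0.35  0.66 -0.12] op 0.0176 q [-1.    0.44  1.83  0.47  0.9  -1.82]
```

Emit:
play_rows --translation '[[0,0,0.4],[0,0,0.7],[0,0,0.7],[0,0,0.7],[0,0,0.7],[0,0,0.7],[0,0,0.7],[0,0,0]]' --dr '[[0,0,-0.08],[0,0,-0.15],[0,0,-0.15],[0,0,-0.15],[0,0,-0.15],[0,0,-0.15],[0,0,-0.15],[0,0,0]]'

```text
time: 6.4
tool_pos: [0.4782, -0.3118, 0.0624]
ee_rot: [0.154, 0.843, 0.508, 0.09]
force: [-3.5, -5.7, -2.2]
opening: 0.0178
```

```bash
python3 -c "
from h import *
st()"
```

```text
t 6.4 p [ 0.4782 -0.3118  0.0624] psi -0.485 jawz 0.351 axis [ 0.309 -0.168 -0.936] F [-3.5 -5.7 -2.2] M [-0.67  1.59 -0.35] op 0.0178 q [-0.85  0.32  2.01  0.26  0.48 -0.58]
```

Emit:
play_rows --translation '[[0,0,0.6],[0,0,0.6],[0,0,0.6],[0,0,0.6],[0,0,0.6],[0,0,0.6],[0,0,0.3],[0,0,0]]' --dr '[[0,0,-0.13],[0,0,-0.13],[0,0,-0.13],[0,0,-0.13],[0,0,-0.13],[0,0,-0.13],[0,0,-0.06],[0,0,0]]'

```text
time: 7.4
tool_pos: [0.4792, -0.309, 0.0664]
ee_rot: [0.174, 0.977, 0.118, 0.017]
force: [-1.5, -2.3, 0.0]
opening: 0.0182
```

```bash
python3 -c "
from h import *
st()"
```

```text
t 7.4 p [ 0.4792 -0.309   0.0664] psi -1.33 jawz 0.345 axis [ 0.074 -0.337 -0.939] F [-1.5 -2.3  0. ] M [0.19 0.67 0.15] op 0.0182 q [-0.63  0.38  1.91 -0.4   0.63  1.  ]
```

Emit:
play_rows --translation '[[0,0,0],[0,0,0],[0,0,0],[0,0,15],[0,0,20],[0,0,20],[0,0,0],[0,0,0]]' --dr '[[0,0,0],[0,0,0],[0,0,0],[0,0,0],[0,0,0],[0,0,0.1],[0,0,0.18],[0,0,0.18]]' --gripper 0.4

```text
time: 8.4
tool_pos: [0.4807, -0.3084, 0.1277]
ee_rot: [0.167, 0.926, 0.333, 0.057]
force: [-0.2, 0.0, -0.5]
opening: 0.0374
```

Emit:
play_rows --translation '[[0,0,0],[0,0,0],[0,0,0],[0,0,0],[0,0,0],[0,0,0],[0,0,0],[0,0,0]]' --dr '[[0,0,0.18],[0,0,0.18],[0,0,0.18],[0,0,0.18],[0,0,0.18],[0,0,0.18],[0,0,0.18],[0,0,0.18]]'

```text
time: 9.4
tool_pos: [0.4824, -0.3083, 0.1382]
ee_rot: [0.097, 0.493, 0.851, 0.153]
force: [0.5, -0.0, -0.1]
opening: 0.0372
```

```bash
python3 -c "
from h import *
st()"
```

```text
t 9.4 p [ 0.4824 -0.3083  0.1382] psi 0.523 jawz 0.356 axis [ 0.316  0.165 -0.935] F [ 0.5 -0.  -0.1] M [-0.16  0.18 -0.04] op 0.0372 q [-0.99  0.32  1.77  0.42  1.05 -1.72]
```

Emit:
play_rows --translation '[[0,0,0],[0,0,0],[0,0,0],[0,0,0],[0,0,0],[0,0,0],[0,0,0],[0,0,0]]' --dr '[[0,0,0.15],[0,0,0.15],[0,0,0.15],[0,0,0.15],[0,0,0.15],[0,0,0.15],[0,0,0],[0,0,0]]'

```text
time: 10.4
tool_pos: [0.4849, -0.311, 0.1474]
ee_rot: [0.025, 0.056, 0.982, 0.179]
force: [-0.6, 0.5, -0.0]
opening: 0.0372
```

```bash
python3 -c "
from h import *
st()"
```

```text
t 10.4 p [ 0.4849 -0.311   0.1474] psi 1.463 jawz 0.355 axis [ 0.07   0.35  -0.934] F [-0.6  0.5 -0. ] M [-0.13  0.05 -0.01] op 0.0372 q [-0.93  0.49  1.47  0.27  1.43 -2.46]
```

Emit:
play_rows --translation '[[-2,0,0],[-2,0,0],[-1,0,-6],[0,0,-20],[0,0,-20],[0,0,-20],[0,0,-15],[0,0,0]]' --dr '[[0,0,0.15],[0,0,0.15],[0,0,0.05],[0,0,0],[0,0,0],[0,0,0],[0,0,0],[0,0,0]]'

```text
time: 11.4
tool_pos: [0.4783, -0.3105, 0.0681]
ee_rot: [-0.004, -0.113, 0.977, 0.179]
force: [-0.7, 0.0, 0.9]
opening: 0.037
```

```bash
python3 -c "
from h import *
st()"
```

```text
t 11.4 p [ 0.4783 -0.3105  0.0681] psi 1.808 jawz 0.352 axis [-0.048  0.35  -0.936] F [-0.7  0.   0.9] M [-0.14  0.02  0.05] op 0.037 q [-0.89  0.61  1.47  0.19  1.37 -2.76]
```

Emit:
play_rows --translation '[[0,0,-2],[0,0,0],[0,0,0],[0,0,0],[0,0,0],[0,0,0],[0,0,0],[0,0,0]]' --dr '[[0,0,0],[0,0,0],[0,0,0],[0,0,0],[0,0,0],[0,0,0],[0,0,0],[0,0,0]]' --gripper 0

```text
time: 12.4
tool_pos: [0.48, -0.3159, 0.0668]
ee_rot: [-0.002, -0.113, 0.978, 0.173]
force: [0.8, -1.7, -5.8]
opening: 0.0169
```

Emit:
play_rows --translation '[[0,0,0.4],[0,0,0.6],[0,0,0.6],[0,0,0.6],[0,0,0.6],[0,0,0.6],[0,0,0.6],[0,0,0.6]]' --dr '[[0,0,-0.08],[0,0,-0.14],[0,0,-0.14],[0,0,-0.14],[0,0,-0.14],[0,0,-0.14],[0,0,-0.14],[0,0,-0.14]]'

```text
time: 13.4
tool_pos: [0.4773, -0.3121, 0.0717]
ee_rot: [0.085, 0.41, 0.895, 0.154]
force: [2.9, 0.3, -6.3]
opening: 0.0174
```

```bash
python3 -c "
from h import *
st()"
```

```text
t 13.4 p [ 0.4773 -0.3121  0.0717] psi 0.717 jawz 0.345 axis [ 0.278  0.206 -0.938] F [ 2.9  0.3 -6.3] M [-0.68  0.28  0.06] op 0.0174 q [-1.    0.44  1.78  0.43  0.99 -1.96]
```

Emit:
play_rows --translation '[[0,0,0.6],[0,0,0.6],[0,0,0.6],[0,0,0.6],[0,0,0.6],[0,0,0.6],[0,0,0.6],[0,0,0]]' --dr '[[0,0,-0.14],[0,0,-0.14],[0,0,-0.14],[0,0,-0.14],[0,0,-0.14],[0,0,-0.14],[0,0,-0.14],[0,0,0]]'

```text
time: 14.4
tool_pos: [0.4792, -0.3075, 0.0766]
ee_rot: [0.148, 0.792, 0.584, 0.098]
force: [1.0, -7.3, -8.4]
opening: 0.0173
```

```bash
python3 -c "
from h import *
st()"
```

```text
t 14.4 p [ 0.4792 -0.3075  0.0766] psi -0.297 jawz 0.349 axis [ 0.329 -0.12  -0.937] F [ 1.  -7.3 -8.4] M [-0.9   1.28 -0.29] op 0.0173 q [-0.88  0.3   2.    0.34  0.56 -0.84]
```

```bash
cat >> h.py <<'E'
def corner(img,guess,r=14):
    g=cv2.cvtColor(img,cv2.COLOR_RGB2GRAY)
    p=cv2.goodFeaturesToTrack(g[int(guess[1])-r:int(guess[1])+r,int(guess[0])-r:int(guess[0])+r],3,.2,5)
    q=[]
    for x in p[:,0]: q.append(x+[int(guess[0])-r,int(guess[1])-r])
    q=np.array(q,np.float32).reshape(-1,1,2); cv2.cornerSubPix(g,q,(4,4),(-1,-1),(3,50,.01)); return q[:,0]
E
python3 - <<'E'
from h import *
T=snap('top','l1');S=snap('scene','l2')
st()
T0=cv2.imread('pics/top0.png')[...,::-1].copy();S0=cv2.imread('pics/scene0.png')[...,::-1].copy()
for n,a,b in(('T FL',(275,218),0),('T FR',(444,212),0),('S FL',(343,255),1),('S FR',(197,189),1)):
    print(n,corner((S0 if b else T0),a,8).round(2).tolist(),corner((S if b else T)['image'],a,10).round(2).tolist())
A=cv2.imread('pics/l1.png')[180:255,400:500];B=cv2.imread('pics/l2.png')[150:225,160:260]
C=cv2.imread('pics/l1.png')[180:255,250:350];D=cv2.imread('pics/l2.png')[220:295,300:400]
f=lambda x:cv2.resize(x,(400,300),interpolation=cv2.INTER_NEAREST)
cv2.imwrite('pics/l3.png',np.vstack([np.hstack([f(A),f(B)]),np.hstack([f(C),f(D)])]))
E
```

```text
t 14.5 p [ 0.4791 -0.3076  0.0766] psi -0.296 jawz 0.349 axis [ 0.329 -0.119 -0.937] F [ 3.7 -5.2 -8.2] M [-0.52  0.76 -0.1 ] op 0.0175 q [-0.88  0.3   2.    0.34  0.56 -0.84]
T FL [[274.3999938964844, 218.1300048828125], [280.0, 220.0]] [[270.5799865722656, 218.32000732421875], [277.19000244140625, 218.3000030517578]]
T FR [[443.489990234375, 212.47999572753906]] [[442.2099914550781, 211.3300018310547]]
S FL [[344.30999755859375, 255.8800048828125]] [[347.55999755859375, 257.20001220703125], [349.260009765625, 246.05999755859375]]
S FR [[196.17999267578125, 187.27999877929688], [203.0, 190.0]] [[196.82000732421875, 183.49000549316406], [196.80999755859375, 183.49000549316406], [205.0, 188.0]]
```

View pics/l3.png

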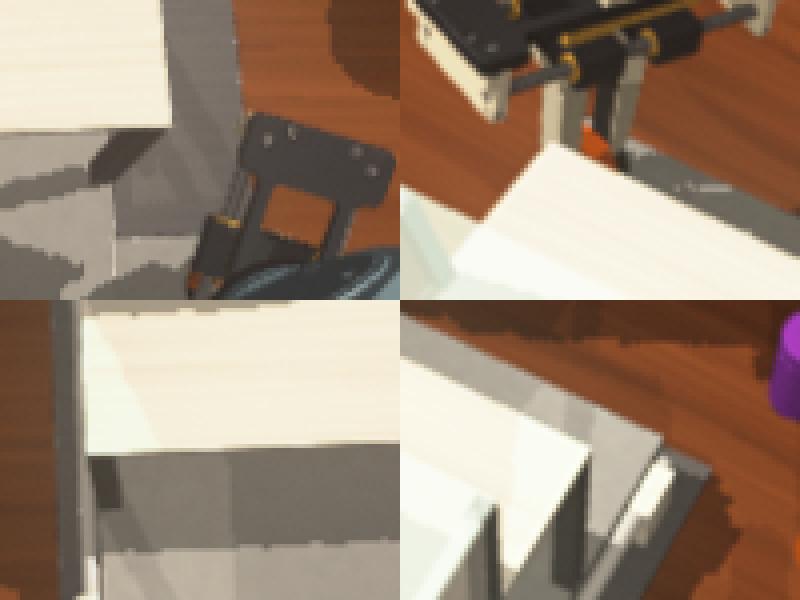

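```bash
python3 - <<'E'
from h import *
np.set_printoptions(precision=4,suppress=True)
T=read_camera('top');S=read_camera('scene')
for tl,sl,tr,sr in [((274.4,218.13),(344.31,255.88),(443.49,212.48),(196.18,187.28)),((271.5,218.4),(347.2,257.2),(442.2,211.33),(196.82,184.5))]:
    a,ea=tri(T,tl,S,sl);b,eb=tri(T,tr,S,sr); print(a,ea,b,eb,'tilt',(a[2]-b[2])/np.hypot(*(a-b)[:2]))
E
```

```text
[0.523  0.0684 0.1784] 0.0012907580245016968 [ 0.5381 -0.2598  0.1645] 0.003045803873577584 tilt 0.042155072151774456
[0.5225 0.074  0.1781] 0.0011626065172009705 [ 0.5376 -0.2547  0.1768] 0.0035024032713042714 tilt 0.004134743566615745
```

Top FR is now at (442.2,211.3) and scene FR at (196.8,184.5), so the tilt left is roughly 0.004–0.012. That's too coarse to trust, so I'll let go and touch the deck on both sides.

Emit:
play_rows --translation '[[0,0,0],[0,0,0],[0,0,0],[0,0,20],[0,0,40],[0,0,50],[0,0,50],[0,0,30]]' --dr '[[0,0,0],[0,0,0],[0,0,0],[0,0,0],[0,0,0],[0,0,0],[0,0,0],[0,0,0]]' --gripper 0.4

```text
time: 15.6
tool_pos: [0.4764, -0.3025, 0.2701]
ee_rot: [0.142, 0.793, 0.584, 0.1]
force: [-0.0, -0.2, 0.6]
opening: 0.0371
```

Emit:
play_rows --translation '[[8,10,0],[8,10,0],[8,10,0],[8,10,0],[8,10,0],[8,10,0],[8,10,0],[8,10,0]]' --dr '[[0.013,0.042,-0.15],[0.019,0.04,-0.15],[0.025,0.036,-0.15],[0.03,0.032,-0.15],[0.035,0.027,-0.15],[0.038,0.021,-0.15],[0.04,0.016,-0.15],[0.04,0.01,-0.15]]' --gripper 0

```text
time: 16.6
tool_pos: [0.541, -0.2186, 0.2761]
ee_rot: [0.0, 1.0, 0.018, -0.023]
force: [-0.2, -0.4, -1.3]
opening: 0.0005
```

```bash
python3 -c "
from h import *
st()"
```

```text
t 16.6 p [ 0.541  -0.2186  0.2761] psi -1.535 jawz -0.001 axis [-0.046 -0.001 -0.999] F [-0.2 -0.4 -1.3] M [-0.05  0.16 -0.02] op 0.0005 q [-0.56  0.32  1.35 -0.03  1.51  0.98]
```

Emit:
play_rows --translation '[[1,-2,-12],[1,-2,-12],[1,-2,-12],[1,-2,-12],[1,-2,-12],[1,-2,-9],[0,0,0],[0,0,0]]' --dr '[[0,-0.008,0],[0,-0.008,0],[0,-0.008,0],[0,-0.008,0],[0,-0.008,0],[0,-0.006,0],[0,0,0],[0,0,0]]'

```text
time: 17.6
tool_pos: [0.5454, -0.2313, 0.201]
ee_rot: [0.001, 1.0, 0.022, 0.0]
force: [0.2, -0.3, 0.3]
opening: 0.0006
```

Emit:
play_rows --translation '[[0,0,-1.5],[0,0,-1.5],[0,0,-1.5],[0,0,-1.5],[0,0,-1.5],[0,0,-1],[0,0,-1],[0,0,-1]]' --dr '[[0,0,0],[0,0,0],[0,0,0],[0,0,0],[0,0,0],[0,0,0],[0,0,0],[0,0,0]]'

```text
time: 18.6
tool_pos: [0.5462, -0.2315, 0.1936]
ee_rot: [0.002, 1.0, 0.022, 0.002]
force: [-2.1, 0.8, 5.6]
opening: 0.0008
```

```bash
python3 -c "
from h import *
st()"
```

```text
t 18.6 p [ 0.5462 -0.2315  0.1936] psi -1.527 jawz 0.004 axis [ 0.004 -0.004 -1.   ] F [-2.1  0.8  5.6] M [0.21 0.61 0.04] op 0.0008 q [-0.59  0.36  1.49 -0.    1.28  0.94]
```

Emit:
play_rows --translation '[[0,0,12],[-2.5,50,0],[-2.5,55,0],[-2.5,55,0],[-2.5,55,0],[-2.5,55,0],[0,0,0],[0,0,0]]' --dr '[[0,0,0],[0,0,0],[0,0,0],[0,0,0],[0,0,0],[0,0,0],[0,0,0],[0,0,0]]'

```text
time: 19.6
tool_pos: [0.535, 0.0442, 0.2112]
ee_rot: [0.003, 1.0, 0.021, 0.006]
force: [0.2, 0.5, 0.2]
opening: 0.0003
```

```bash
python3 -c "
from h import *
st()"
```

```text
t 19.6 p [0.535  0.0442 0.2112] psi -1.529 jawz 0.006 axis [ 0.012 -0.006 -1.   ] F [0.2 0.5 0.2] M [ 0.    0.18 -0.03] op 0.0003 q [-0.12  0.25  1.61 -0.    1.27  1.41]
```

Emit:
play_rows --translation '[[2,0,-5],[0,0,-4],[0,0,-1.5],[0,0,-1.5],[0,0,-1.5],[0,0,-1],[0,0,-1],[0,0,-1]]' --dr '[[0,0.01,0],[0,0,0],[0,0,0],[0,0,0],[0,0,0],[0,0,0],[0,0,0],[0,0,0]]'

```text
time: 20.6
tool_pos: [0.5378, 0.0402, 0.1978]
ee_rot: [0.003, 1.0, 0.018, 0.002]
force: [-1.9, -0.2, 6.1]
opening: 0.0005
```

```bash
python3 -c "
from h import *
st()"
```

```text
t 20.6 p [0.5378 0.0402 0.1978] psi -1.536 jawz 0.006 axis [ 0.004 -0.006 -1.   ] F [-1.9 -0.2  6.1] M [ 0.15  0.66 -0.01] op 0.0005 q [-0.13  0.27  1.62 -0.01  1.25  1.41]
```

Emit:
play_rows --translation '[[0,0,40],[-8,-50,5],[-8,-50,0],[-8,-50,0],[-8,-50,0],[-9,-50,0],[-9,-50,0],[-9,-50,0]]' --dr '[[0,0,0.1],[0,0,0.163],[0,0,0.163],[0,0,0.163],[0,0,0.163],[0,0,0.163],[0,0,0.163],[0,0,0.163]]' --gripper 0.5

```text
time: 21.6
tool_pos: [0.4767, -0.3171, 0.2453]
ee_rot: [0.003, 0.789, 0.614, 0.005]
force: [0.5, 0.0, -0.2]
opening: 0.046
```

```bash
python3 -c "
from h import *
st()"
```

```text
t 21.6 p [ 0.4767 -0.3171  0.2453] psi -0.247 jawz 0.011 axis [ 0.012  0.002 -1.   ] F [ 0.5  0.  -0.2] M [-0.04  0.06 -0.01] op 0.046 q [-0.79  0.29  1.47  0.01  1.38 -0.54]
```

Emit:
play_rows --translation '[[1,2,-40],[1,2,-40],[0,2,-35],[0,0,-20],[0,0,-20],[0,0,-12],[0,0,-3],[0,0,0]]' --dr '[[0,0,-0.02],[0,0,-0.02],[0,0,-0.01],[0,0,0],[0,0,0],[0,0,0],[0,0,0],[0,0,0]]'

```text
time: 22.6
tool_pos: [0.477, -0.3179, 0.0709]
ee_rot: [0.005, 0.806, 0.592, 0.005]
force: [0.3, 0.2, 0.1]
opening: 0.0467
```

```bash
python3 -c "
from h import *
st()"
```

```text
t 22.6 p [ 0.477  -0.3179  0.0709] psi -0.305 jawz 0.014 axis [ 0.014 -0.003 -1.   ] F [0.3 0.2 0.1] M [-0.08  0.12  0.04] op 0.0467 q [-0.79  0.45  1.69  0.01  0.98 -0.49]
```

Emit:
play_rows --translation '[[0,0,0],[0,0,0],[0,0,0],[0,0,0],[0,0,0],[0,0,0],[0,0,0],[0,0,0]]' --dr '[[0,0,0],[0,0,0],[0,0,0],[0,0,0],[0,0,0],[0,0,0],[0,0,0],[0,0,0]]' --gripper 0

```text
time: 23.6
tool_pos: [0.4794, -0.3193, 0.0733]
ee_rot: [0.008, 0.806, 0.592, 0.006]
force: [1.4, -1.2, -1.0]
opening: 0.0126
```

```bash
python3 -c "
from h import *
st()"
```

```text
t 23.6 p [ 0.4794 -0.3193  0.0733] psi -0.304 jawz 0.02 axis [ 0.019 -0.007 -1.   ] F [ 1.4 -1.2 -1. ] M [-0.01  0.1   0.22] op 0.0126 q [-0.79  0.45  1.69  0.01  0.98 -0.49]
```

Emit:
play_rows --translation '[[0,0,0],[0,0,0],[1,4.5,0],[1,4.5,0],[0,1,0],[0,0,0],[0,0,0],[0,0,0]]' --dr '[[0,0,0],[0,0,0],[0,0,0],[0,0,0],[0,0,0],[0,0,0],[0,0,0],[0,0,0]]' --gripper 0.3

```text
time: 24.6
tool_pos: [0.4807, -0.308, 0.0733]
ee_rot: [0.008, 0.806, 0.592, 0.006]
force: [-0.2, -0.0, 0.1]
opening: 0.0275
```

Emit:
play_rows --translation '[[0,0,0],[0,0,0],[0,0,0],[0,0,0],[0,0,0],[0,0,0],[0,0,0],[0,0,0]]' --dr '[[0,0,0],[0,0,0],[0,0,0],[0,0,0],[0,0,0],[0,0,0],[0,0,0],[0,0,0]]' --gripper 0

```text
time: 25.6
tool_pos: [0.4824, -0.3087, 0.0735]
ee_rot: [0.009, 0.806, 0.592, 0.006]
force: [1.4, -1.1, 0.1]
opening: 0.0129
```

Emit:
play_rows --translation '[[0,0,0.4],[0,0,0.7],[0,0,0.7],[0,0,0.7],[0,0,0.7],[0,0,0.7],[0,0,0.7],[0,0,0.7]]' --dr '[[0,0,-0.08],[0,0,-0.15],[0,0,-0.16],[0,0,-0.16],[0,0,-0.16],[0,0,-0.16],[0,0,-0.16],[0,0,-0.1]]'

```text
time: 26.6
tool_pos: [0.4844, -0.3103, 0.0789]
ee_rot: [0.014, 0.999, 0.05, 0.001]
force: [2.7, -1.8, -3.7]
opening: 0.0128
```

```bash
python3 -c "
from h import *
st()"
```

```text
t 26.6 p [ 0.4844 -0.3103  0.0789] psi -1.472 jawz 0.027 axis [ 0.004 -0.027 -1.   ] F [ 2.7 -1.8 -3.7] M [ 0.1  -0.    0.24] op 0.0128 q [-0.75  0.44  1.69 -0.02  0.99  0.73]
```

Emit:
play_rows --translation '[[0,0,0.5],[0,0,0],[0,0,0],[0,0,0],[0,0,0],[0,0,0],[0,0,0],[0,0,0]]' --dr '[[0,0,-0.07],[0,0,-0.05],[0,0,0],[0,0,0],[0,0,0],[0,0,0],[0,0,0],[0,0,0]]'

```text
time: 27.6
tool_pos: [0.4845, -0.3106, 0.0794]
ee_rot: [0.014, 1.0, -0.012, 0.001]
force: [1.0, -1.1, -0.1]
opening: 0.013
```

```bash
python3 -c "
from h import *
st()"
```

```text
t 27.6 p [ 0.4845 -0.3106  0.0794] psi -1.595 jawz 0.027 axis [ 0.002 -0.027 -1.   ] F [ 1.  -1.1 -0.1] M [0.41 0.15 0.16] op 0.013 q [-0.75  0.44  1.68 -0.02  1.    0.85]
```

Emit:
play_rows --translation '[[0,0,0],[0,0,0],[0,0,0],[0,0,20],[0,0,50],[0,0,55],[20,30,30],[25,35,0]]' --dr '[[0,0,0],[0,0,0],[0,0,0],[0,0,0],[0,0,0],[0,0,0],[0,0,0],[0,0,0]]' --gripper 0.3

```text
time: 28.6
tool_pos: [0.5272, -0.2454, 0.2383]
ee_rot: [0.013, 1.0, -0.015, -0.0]
force: [-0.0, 0.3, 0.2]
opening: 0.0278
```

```bash
python3 -c "
from h import *
st()"
```

```text
t 28.6 p [ 0.5272 -0.2454  0.2383] psi -1.6 jawz 0.026 axis [-0.001 -0.026 -1.   ] F [-0.   0.3  0.2] M [-0.02  0.15 -0.02] op 0.0278 q [-0.61  0.31  1.46 -0.02  1.36  0.99]
```

Emit:
play_rows --translation '[[8,6,-8],[8,6,-8],[4,2,-8],[0,0,-8],[0,0,0],[0,0,0],[0,0,0],[0,0,0]]' --dr '[[0.013,0,0.03],[0.013,0,0.04],[0,0,0],[0,0,0],[0,0,0],[0,0,0],[0,0,0],[0,0,0]]' --gripper 0

```text
time: 29.6
tool_pos: [0.5468, -0.2315, 0.2027]
ee_rot: [-0.001, 1.0, 0.022, -0.002]
force: [-0.1, 0.7, -0.2]
opening: 0.0004
```

Emit:
play_rows --translation '[[0,0,-1.5],[0,0,-1.5],[0,0,-1.5],[0,0,-1.5],[0,0,-1.5],[0,0,-1],[0,0,-1],[0,0,-1]]' --dr '[[0,0,0],[0,0,0],[0,0,0],[0,0,0],[0,0,0],[0,0,0],[0,0,0],[0,0,0]]'

```text
time: 30.6
tool_pos: [0.5469, -0.2316, 0.1985]
ee_rot: [0.001, 1.0, 0.023, 0.0]
force: [-1.5, 1.6, 6.4]
opening: 0.0005
```

```bash
python3 -c "
from h import *
st()"
```

```text
t 30.6 p [ 0.5469 -0.2316  0.1985] psi -1.526 jawz 0.001 axis [ 0.001 -0.001 -1.   ] F [-1.5  1.6  6.4] M [0.27 0.6  0.01] op 0.0005 q [-0.59  0.36  1.48 -0.    1.3   0.94]
```

Emit:
play_rows --translation '[[0,0,12],[-2.5,50,0],[-2.5,55,0],[-2.5,55,0],[-2.5,55,0],[-2.5,55,-3],[1,0,-3],[0,0,0]]' --dr '[[0,0,0],[0,0,0],[0,0,0],[0,0,0],[0,0,0],[0,0,0],[0,0.01,0],[0,0,0]]'

```text
time: 31.6
tool_pos: [0.5366, 0.0445, 0.2086]
ee_rot: [0.001, 1.0, 0.022, -0.001]
force: [0.3, 0.7, 0.9]
opening: 0.0008
```

Emit:
play_rows --translation '[[0,0,-1.5],[0,0,-1.5],[0,0,-1.5],[0,0,-1.5],[0,0,-1.5],[0,0,-1],[0,0,-1],[0,0,-1]]' --dr '[[0,0,0],[0,0,0],[0,0,0],[0,0,0],[0,0,0],[0,0,0],[0,0,0],[0,0,0]]'

```text
time: 32.6
tool_pos: [0.5374, 0.0402, 0.1983]
ee_rot: [0.002, 1.0, 0.019, -0.001]
force: [-3.4, 1.0, 10.0]
opening: 0.0004
```

```bash
python3 -c "
from h import *
st()"
```

```text
t 32.6 p [0.5374 0.0402 0.1983] psi -1.533 jawz 0.003 axis [-0.002 -0.004 -1.   ] F [-3.4  1.  10. ] M [ 0.01  0.76 -0.01] op 0.0004 q [-0.13  0.27  1.62 -0.    1.26  1.4 ]
```

Both sides now read .1985 and .1983, so the rack is level to about 0.001 rad. Next I'll check the canisters again.

```bash
python3 - <<'E'
from h import *
np.set_printoptions(precision=4,suppress=True)
T=snap('top','m1');S=snap('scene','m2')
d=cv2.absdiff(T['image'],cv2.imread('pics/top0.png')[...,::-1]).max(2)
print('diff canister zone',(d[180:340,100:255]>40).sum())
print('pink',onz(T,(220,315),.07),'purple',onz(T,(256,313),.06))
A=cv2.imread('pics/m1.png')[95:345,110:470]
cv2.imwrite('pics/m3.png',cv2.resize(A,(792,550),interpolation=cv2.INTER_CUBIC))
E
```

```text
diff canister zone 11351
pink [0.3446 0.185  0.07  ] purple [0.3495 0.1123 0.06  ]
```

View pics/m3.png

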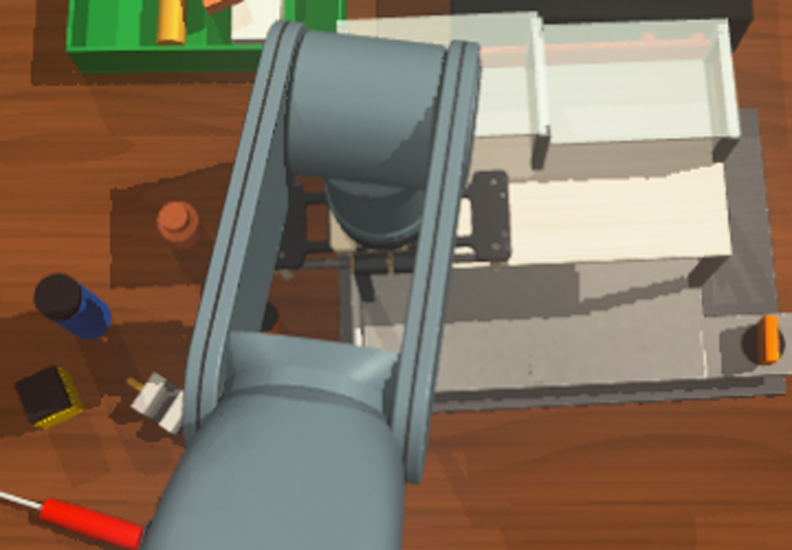

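m3 shows that short_b has shifted to top-view (131.4,274.5), while tall_a is unchanged at (136.4,230). I'll take tall_a first.

Emit:
play_rows --translation '[[0,0,40],[-3,40,20],[-3,50,0],[-3,50,0],[-3,50,0],[-3,50,0],[-3,50,0],[-3,30,0]]' --dr '[[0,0,0],[0,0,0],[0,0,0],[0,0,0],[0,0,0],[0,0,0],[0,0,0],[0,0,0]]' --gripper 0.75

```text
time: 33.7
tool_pos: [0.5156, 0.3683, 0.2607]
ee_rot: [0.001, 1.0, 0.016, 0.001]
force: [-0.4, -0.9, -1.2]
opening: 0.0691
```

```bash
python3 - <<'E'
from h import *
np.set_printoptions(precision=4,suppress=True)
st()
T=read_camera('top')
f=lambda x,y:(110+x/2.2-.3,95+y/2.2-.3)
print('short roof FR',onz(T,f(740,137),.251),'BR',onz(T,f(722,22),.251),'divider front short',onz(T,f(548,140),.251),'at med z',onz(T,f(548,137),.279),'deckFR',onz(T,f(731,258),.181))
E
```

```text
t 33.7 p [0.5156 0.3683 0.2607] psi -1.538 jawz 0.003 axis [ 0.001 -0.003 -1.   ] F [-0.4 -0.9 -1.2] M [-0.07  0.12 -0.02] op 0.0691 q [ 0.45  0.4   1.28 -0.    1.47  1.98]
short roof FR [ 0.6213 -0.2478  0.251 ] BR [ 0.724 -0.238  0.251] divider front short [ 0.6178 -0.0876  0.251 ] at med z [ 0.611  -0.0852  0.279 ] deckFR [ 0.5344 -0.2517  0.181 ]
```

Emit:
play_rows --translation '[[0,-7,0],[0,-6,-30],[0,-2,-40],[0,0,-40],[0,0,-30],[0,0,-25],[0,0,-14],[0,0,0]]' --dr '[[0,0,0],[0,0,0],[0,0,0],[0,0,0],[0,0,0],[0,0,0],[0,0,0],[0,0,0]]'

```text
time: 34.75
tool_pos: [0.5163, 0.3467, 0.0782]
ee_rot: [0.001, 1.0, 0.015, 0.002]
force: [-0.1, -1.0, -0.4]
opening: 0.0695
```

```bash
python3 - <<'E'
from h import *
st()
E
```

```text
t 34.75 p [0.5163 0.3467 0.0782] psi -1.542 jawz 0.002 axis [ 0.004 -0.002 -1.   ] F [-0.1 -1.  -0.4] M [-0.06  0.2   0.01] op 0.0695 q [ 0.41  0.52  1.55 -0.    1.07  1.96]
```

Emit:
play_rows --translation '[[0,0,0],[0,0,0],[0,0,0],[0,0,0],[0,0,0],[0,0,0],[0,0,0],[0,0,0]]' --dr '[[0,0,0],[0,0,0],[0,0,0],[0,0,0],[0,0,0],[0,0,0],[0,0,0],[0,0,0]]' --gripper 0.2 --grip_force 20

```text
time: 35.75
tool_pos: [0.5182, 0.3475, 0.0818]
ee_rot: [0.0, 1.0, 0.015, 0.005]
force: [-0.5, 0.3, 0.6]
opening: 0.0437
```

```bash
python3 - <<'E'
from h import *
st()
E
```

```text
t 35.75 p [0.5182 0.3475 0.0818] psi -1.542 jawz 0.0 axis [ 0.009  0.    -1.   ] F [-0.5  0.3  0.6] M [-0.08  0.11  0.07] op 0.0437 q [ 0.41  0.52  1.55 -0.    1.07  1.96]
```

Emit:
play_rows --translation '[[0,0,30],[0,0,50],[-10,-20,30],[-15,-55,0],[-18,-55,0],[0,-55,0],[0,-55,0],[0,-55,0]]' --dr '[[0,0,0],[0,0,0],[0,0,0],[0,0,0],[0,0,0],[0,0,0],[0,0,0],[0,0,0]]'

```text
time: 36.75
tool_pos: [0.4719, 0.0476, 0.194]
ee_rot: [0.001, 1.0, 0.019, 0.005]
force: [0.5, -0.1, -1.7]
opening: 0.044
```

```bash
python3 - <<'E'
from h import *
st()
E
```

```text
t 36.75 p [0.4719 0.0476 0.194 ] psi -1.534 jawz 0.002 axis [ 0.011 -0.001 -1.   ] F [ 0.5 -0.1 -1.7] M [-0.05  0.11  0.02] op 0.044 q [-0.14  0.15  1.78  0.    1.2   1.4 ]
```

Emit:
play_rows --translation '[[3,-50,0],[3,-50,0],[3,-36,0],[0,0,-20],[0,0,-20],[0,0,-15],[0,0,-8],[0,0,0]]' --dr '[[0,0,0],[0,0,0],[0,0,0],[0,0,0],[0,0,0],[0,0,0],[0,0,0],[0,0,0]]'

```text
time: 37.75
tool_pos: [0.48, -0.0985, 0.1302]
ee_rot: [0.002, 1.0, 0.014, 0.007]
force: [-0.0, 0.6, -0.5]
opening: 0.0439
```

```bash
python3 - <<'E'
from h import *
st()
E
```

```text
t 37.75 p [ 0.48   -0.0985  0.1302] psi -1.542 jawz 0.004 axis [ 0.013 -0.003 -1.   ] F [-0.   0.6 -0.5] M [-0.07  0.2   0.  ] op 0.0439 q [-0.43  0.25  1.83  0.    1.05  1.11]
```

Emit:
play_rows --translation '[[0,0,-2],[0,0,-1.5],[0,0,-1],[7,0,0],[7,0,0],[7,0,0],[4,0,0],[0,0,0]]' --dr '[[0,0,0],[0,0,0],[0,0,0],[0,0,0],[0,0,0],[0,0,0],[0,0,0],[0,0,0]]'

```text
time: 38.75
tool_pos: [0.5087, -0.0988, 0.1273]
ee_rot: [0.003, 1.0, 0.015, 0.008]
force: [-0.3, -0.2, -1.2]
opening: 0.0437
```

```bash
python3 - <<'E'
from h import *
st()
E
```

```text
t 38.75 p [ 0.5087 -0.0988  0.1273] psi -1.541 jawz 0.005 axis [ 0.017 -0.005 -1.   ] F [-0.3 -0.2 -1.2] M [-0.03  0.14  0.04] op 0.0437 q [-0.41  0.29  1.78  0.    1.06  1.13]
```

Emit:
play_rows --translation '[[0,0,-1.5],[0,0,-1.5],[0,0,-1.5],[0,0,-1.5],[0,0,0],[0,0,0],[0,0,0],[0,0,0]]' --dr '[[0,0,0],[0,0,0],[0,0,0],[0,0,0],[0,0,0],[0,0,0],[0,0,0],[0,0,0]]'

```text
time: 39.75
tool_pos: [0.5084, -0.0987, 0.1268]
ee_rot: [0.003, 1.0, 0.015, 0.01]
force: [-0.5, 0.1, 0.5]
opening: 0.0439
```

```bash
python3 - <<'E'
from h import *
st()
E
```

```text
t 39.75 p [ 0.5084 -0.0987  0.1268] psi -1.541 jawz 0.007 axis [ 0.02  -0.006 -1.   ] F [-0.5  0.1  0.5] M [0.08 0.22 0.  ] op 0.0439 q [-0.41  0.29  1.78  0.    1.05  1.13]
```

Emit:
play_rows --translation '[[0,0,0],[0,0,0],[0,0,0],[0,0,20],[0,0,30],[0,0,40],[-30,0,0],[-40,0,0]]' --dr '[[0,0,0],[0,0,0],[0,0,0],[0,0,0],[0,0,0],[0,0,0],[0,0,0],[0,0,0]]' --gripper 0.7

```text
time: 40.75
tool_pos: [0.4387, -0.0991, 0.219]
ee_rot: [0.003, 1.0, 0.015, 0.01]
force: [-0.2, -0.8, -1.2]
opening: 0.0657
```

```bash
cat > kin.py <<'E'
import numpy as np
from scipy.optimize import least_squares
from scipy.spatial.transform import Rotation as Ro
# serial model: q1 about z, q2,q3,q4?  try: q4 roll about forearm, q5 pitch, q6 roll
def fk(q,p):
    h,a,b,L,e,d=p
    R=Ro.from_euler('z',q[0]); x=np.array([e,d,h])
    A=R*Ro.from_euler('y',q[1]); x=R.apply(x)+A.apply([0,0,a])
    B=A*Ro.from_euler('y',q[2])
    # forearm along local z after q3; roll q4 about it, then q5 pitch
    x=x+B.apply([0,0,b]); C=B*Ro.from_euler('z',q[3])*Ro.from_euler('y',q[4])
    return x+C.apply([0,0,L]), C.apply([0,0,1])
D=[([-1.,.35,1.76,.43,1.05,-1.74],[.4823,-.3173,.1287],[.318,.172,-.932]),([-.85,.32,2.01,.26,.48],[.4782,-.3118,.0624],[.309,-.168,-.936]),
([-.63,.38,1.91,-.4,.63],[.4792,-.309,.0664],[.074,-.337,-.939]),([-.93,.49,1.47,.27,1.43],[.4849,-.311,.1474],[.07,.35,-.934]),
([1.065,.259,1.536,0,1.348],[.164,.525,.235],[0,0,-1]),([-.59,.36,1.49,0,1.28],[.5462,-.2315,.1936],[.004,-.004,-1]),([-.13,.27,1.62,0,1.25],[.5378,.0402,.1978],[.004,-.006,-1]),
([.45,.4,1.28,0,1.47],[.5156,.3683,.2607],[0,0,-1]),([.41,.52,1.55,0,1.07],[.5163,.3467,.0782],[0,0,-1]),([-.41,.29,1.78,0,1.06],[.5087,-.0988,.1273],[.017,-.005,-1])]
def res(p): return np.concatenate([np.r_[(fk(q,p)[0]-x)*10,fk(q,p)[1]-a] for q,x,a in D])
r=least_squares(res,[.2,.35,.35,.2,0,0]); P=r.x
if __name__=='__main__':
    np.set_printoptions(precision=3,suppress=True); print(P,np.abs(r.fun).max()); print(r.fun.reshape(-1,6))
E
python3 kin.py; python3 -c "
from h import *
st()"
```

```text
[ 0.163  0.508  0.418  0.323 -0.007  0.112] 0.2081608898972187
[[-0.017 -0.076 -0.037 -0.002  0.005 -0.   ]
 [ 0.074 -0.131 -0.062  0.002 -0.006  0.002]
 [ 0.092 -0.002 -0.103 -0.007  0.004 -0.002]
 [-0.016 -0.069  0.033  0.003 -0.006 -0.002]
 [-0.052 -0.069  0.036 -0.001 -0.001  0.   ]
 [-0.04   0.033  0.071  0.006 -0.002  0.   ]
 [-0.018  0.027  0.011 -0.002  0.006  0.   ]
 [-0.208 -0.048  0.021 -0.008 -0.004  0.   ]
 [ 0.012  0.004  0.03   0.001  0.001  0.   ]
 [ 0.028 -0.013 -0.001 -0.006  0.     0.   ]]
t 40.75 p [ 0.4387 -0.0991  0.219 ] psi -1.54 jawz 0.007 axis [ 0.02  -0.007 -1.   ] F [-0.2 -0.8 -1.2] M [-0.04  0.16  0.  ] op 0.0657 q [-0.47  0.08  1.8   0.    1.24  1.06]
```

```bash
cat >> kin.py <<'E'
def ik(pos,axis,q0=(0,.3,1.7,0,1.)):
    f=lambda q:np.r_[(fk(q,P)[0]-pos)*10,fk(q,P)[1]-axis]
    s=least_squares(f,q0,bounds=([-3,-.9,.2,-1.2,.23],[3,2,2.57,4.3,2.7]));return s.x.round(2),np.abs(s.fun).max()
E
python3 - <<'E'
from kin import *
for n,p in(('tall start',[.445,-.099,.085]),('tall end',[.52,-.099,.085]),('med start',[.52,-.004,.22]),('med end',[.61,-.004,.22]),('short end',[.62,-.17,.22])):
    for al in(.3,.5,.7,.87): print(n,al,*ik(np.array(p),np.array([np.sin(al),0.046*np.sin(al),-np.cos(al)])))
E
```

```text
tall start 0.3 [-0.6   0.08  2.21  0.31  0.63] 8.825847100935036e-05
tall start 0.5 [-0.72  0.01  2.37  0.76  0.51] 0.00021333286486513447
tall start 0.7 [-0.87 -0.    2.52  1.33  0.56] 0.0003356122579785126
tall start 0.87 [-0.98  0.03  2.57  1.45  0.69] 0.055392140228935016
tall end 0.3 [-0.5   0.21  2.05  0.26  0.64] 8.825843429327573e-05
tall end 0.5 [-0.58  0.15  2.21  0.69  0.46] 0.00021333316694338578
tall end 0.7 [-0.68  0.13  2.37  1.41  0.45] 0.00033561257388159405
tall end 0.87 [-0.77  0.17  2.49  1.86  0.62] 0.0004719806241564317
med start 0.3 [-0.29  0.05  1.87  0.12  0.94] 8.825853905825021e-05
med start 0.5 [-0.34 -0.06  2.04  0.28  0.71] 0.0002133334493594763
med start 0.7 [-0.41 -0.14  2.2   0.62  0.51] 0.0003356115479534738
med start 0.87 [-0.48 -0.17  2.34  1.18  0.43] 0.0004719806033267604
med end 0.3 [-0.24  0.22  1.67  0.1   0.97] 8.825857202876541e-05
med end 0.5 [-0.27  0.13  1.85  0.24  0.7 ] 0.00021333278211754791
med end 0.7 [-0.32  0.06  2.02  0.55  0.45] 0.0003356120063423562
med end 0.87 [-0.36  0.03  2.17  1.2   0.33] 0.0004719805160307011
short end 0.3 [-0.53  0.3   1.57  0.19  1.03] 8.825839260961921e-05
short end 0.5 [-0.59  0.21  1.75  0.4   0.81] 0.0002133332914061592
short end 0.7 [-0.66  0.15  1.92  0.76  0.65] 0.00033561153506944663
short end 0.87 [-0.73  0.13  2.05  1.19  0.61] 0.00047197890420480615
```

Emit:
play_rows --translation '[[0,0,0],[0,0,0],[0,0,0],[0,0,0],[0,0,-5],[0,0,-10],[0,0,-10],[0,0,-10]]' --dr '[[0.004,-0.08,0],[0.004,-0.08,0],[0.004,-0.08,0],[0.004,-0.08,0],[0.004,-0.08,0],[0.004,-0.08,0],[0.004,-0.08,0],[0.004,-0.08,0]]' --gripper 0.3

```text
time: 41.75
tool_pos: [0.438, -0.0995, 0.1867]
ee_rot: [-0.003, 0.942, 0.014, 0.336]
force: [-0.5, 0.3, -0.1]
opening: 0.0278
```

```bash
python3 - <<'E'
from h import *
st()
E
```

```text
t 41.75 p [ 0.438  -0.0995  0.1867] psi -1.542 jawz 0.004 axis [ 0.633  0.015 -0.774] F [-0.5  0.3 -0.1] M [0.03 0.43 0.07] op 0.0278 q [-0.93 -0.2   2.36  0.87  0.74  0.02]
```

Now down to z ≈ 0.08.

Emit:
play_rows --translation '[[0,0,-18],[0,0,-18],[0,0,-18],[0,0,-18],[0,0,-15],[0,0,-12],[0,0,-5],[0,0,0]]' --dr '[[0,0,0],[0,0,0],[0,0,0],[0,0,0],[0,0,0],[0,0,0],[0,0,0],[0,0,0]]'

```text
time: 42.75
tool_pos: [0.4366, -0.1016, 0.0797]
ee_rot: [0.0, 0.942, 0.012, 0.336]
force: [0.1, -0.1, 0.2]
opening: 0.0281
```

```bash
python3 - <<'E'
from h import *
st()
E
```

```text
t 42.75 p [ 0.4366 -0.1016  0.0797] psi -1.547 jawz 0.009 axis [ 0.633  0.008 -0.774] F [ 0.1 -0.1  0.2] M [ 0.02  0.43 -0.03] op 0.0281 q [-0.93  0.11  2.53  1.48  0.54 -0.73]
```

Emit:
play_rows --translation '[[8,0.5,0],[8,0.5,0],[8,0.5,0],[8,0.5,0],[8,0.5,0],[8,0.5,0],[8,0.5,0],[8,0.5,0]]' --dr '[[0,0,0],[0,0,0],[0,0,0],[0,0,0],[0,0,0],[0,0,0],[0,0,0],[0,0,0]]'

```text
time: 43.75
tool_pos: [0.5057, -0.0977, 0.0809]
ee_rot: [0.001, 0.941, 0.013, 0.337]
force: [-0.8, -0.0, 0.5]
opening: 0.0278
```

```bash
python3 - <<'E'
from h import *
st()
E
```

```text
t 43.75 p [ 0.5057 -0.0977  0.0809] psi -1.547 jawz 0.011 axis [ 0.635  0.006 -0.773] F [-0.8 -0.   0.5] M [-0.01  0.52 -0.06] op 0.0278 q [-0.72  0.2   2.39  1.56  0.43 -0.61]
```

Emit:
play_rows --translation '[[6,0.3,0],[6,0.3,0],[6,0.3,0],[5,0.3,0],[3,0,0],[0,0,0],[0,0,0],[0,0,0]]' --dr '[[0,0,0],[0,0,0],[0,0,0],[0,0,0],[0,0,0],[0,0,0],[0,0,0],[0,0,0]]'

```text
time: 44.75
tool_pos: [0.5338, -0.0964, 0.0809]
ee_rot: [0.001, 0.941, 0.013, 0.337]
force: [-0.4, 0.5, 1.4]
opening: 0.0276
```

```bash
python3 - <<'E'
from h import *
st()
snap('scene','p1');snap('top','p2')
A=cv2.imread('pics/p1.png')[160:385,110:390];B=cv2.imread('pics/p2.png')[100:325,120:400]
cv2.imwrite('pics/p3.png',cv2.resize(np.hstack([A,B]),(800,320),interpolation=cv2.INTER_CUBIC))
E
```

```text
t 44.75 p [ 0.5338 -0.0964  0.0809] psi -1.547 jawz 0.011 axis [ 0.635  0.007 -0.773] F [-0.4  0.5  1.4] M [0.   0.48 0.  ] op 0.0276 q [-0.65  0.24  2.33  1.57  0.4  -0.55]
```

View pics/p3.png

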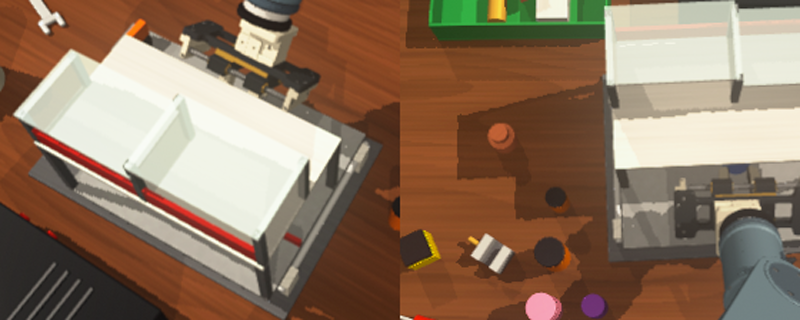

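Emit:
play_rows --translation '[[4,0.2,0],[4,0.2,0],[0,0,0],[-20,-1,0],[-30,-1.5,0],[-40,-2,0],[0,0,40],[0,0,40]]' --dr '[[0,0,0],[0,0,0],[0,0,0],[0,0,0],[0,0,0],[0,0,0],[0,0,0],[0,0,0]]'

```text
time: 45.85
tool_pos: [0.4509, -0.0988, 0.1498]
ee_rot: [-0.003, 0.941, 0.013, 0.337]
force: [0.8, -0.3, 0.0]
opening: 0.028
```

```bash
python3 - <<'E'
from h import *
st()
np.set_printoptions(precision=4,suppress=True)
T=snap('top','s1')
h=cv2.cvtColor(T['image'],cv2.COLOR_RGB2HSV);H=h[...,0].astype(int);S,V=h[...,1],h[...,2]
m=np.zeros(H.shape,np.uint8);z=(slice(255,300),slice(105,170))
m[z]=((S<120)&(V<75)|((H>20)&(H<33)&(S>170)&(V>90)))[z]
cv2.imwrite('pics/s2.png',cv2.resize(np.hstack([cv2.imread('pics/s1.png')[200:300,100:260],cv2.cvtColor(m*255,cv2.COLOR_GRAY2BGR)[200:300,100:260]]),None,fx=2.5,fy=2.5,interpolation=cv2.INTER_NEAREST))
q=np.zeros(H.shape,np.uint8);q[z]=((S<120)&(V<75))[z]
k,l,s,c=cv2.connectedComponentsWithStats(q);i=1+np.argmax(s[1:,4]);pts=np.argwhere(l==i)[:,::-1].astype(np.float32)
r=cv2.minAreaRect(pts);print(s[i],r)
b=cv2.boxPoints(r);w=np.array([onz(T,p,.052) for p in b]);print(w,onz(T,r[0],.052))
e=w[1]-w[0];print(np.linalg.norm(e),np.linalg.norm(w[2]-w[1]),np.arctan2(e[1],e[0]))
E
```

```text
t 45.85 p [ 0.4509 -0.0988  0.1498] psi -1.544 jawz 0.004 axis [ 0.634  0.014 -0.773] F [ 0.8 -0.3  0. ] M [-0.    0.33  0.  ] op 0.028 q [-0.88 -0.09  2.4   1.03  0.62 -0.15]
[117 262  25  25 382] ((128.86642456054688, 273.60614013671875), (19.200456619262695, 20.276344299316406), 65.55604553222656)
[[0.4407 0.414  0.052 ]
 [0.4588 0.3748 0.052 ]
 [0.4216 0.3556 0.052 ]
 [0.4036 0.3946 0.052 ]] [0.4311 0.3847 0.052 ]
0.04319983641061274 0.0418415404811951 -1.1374077705882755
```

View pics/s2.png

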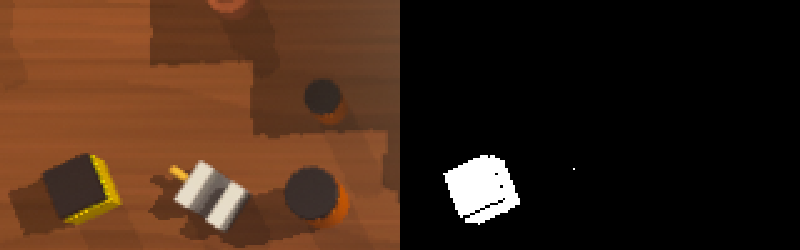

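short_b's lid is now at world (.431,.385), with its sides at ψ ≈ -1.137. I'll pick it up from above.

Emit:
play_rows --translation '[[0,0,40],[0,10,40],[0,50,20],[0,50,0],[0,50,0],[0,50,0],[0,50,0],[0,50,0]]' --dr '[[-0.001,0.086,0],[-0.001,0.086,0],[-0.001,0.086,0],[-0.001,0.086,0],[-0.001,0.086,0],[-0.001,0.086,0],[-0.001,0.086,0],[-0.001,0.086,0]]' --gripper 0.75

```text
time: 46.9
tool_pos: [0.4565, 0.2004, 0.2256]
ee_rot: [-0.013, 0.999, 0.018, 0.045]
force: [0.2, -0.0, 0.3]
opening: 0.0699
```

```bash
python3 - <<'E'
from h import *
st()
E
```

```text
t 46.9 p [0.4565 0.2004 0.2256] psi -1.533 jawz -0.025 axis [ 0.089  0.028 -0.996] F [ 0.2 -0.   0.3] M [-0.01  0.19 -0.02] op 0.0699 q [0.18 0.12 1.74 0.01 1.19 1.71]
```

Emit:
play_rows --translation '[[-6,45,0],[-6,45,0],[-6,45,0],[-6,45,0],[-1,4,0],[0,0,0],[0,0,0],[0,0,0]]' --dr '[[-0.007,0.022,0.1],[-0.007,0.022,0.1],[-0.007,0.022,0.1],[-0.007,0.022,0.096],[0,0,0],[0,0,0],[0,0,0],[0,0,0]]'

```text
time: 47.9
tool_pos: [0.4287, 0.394, 0.2219]
ee_rot: [-0.01, 0.974, 0.224, -0.008]
force: [0.2, -0.6, -0.1]
opening: 0.0697
```

```bash
python3 - <<'E'
from h import *
st()
E
```

```text
t 47.9 p [0.4287 0.394  0.2219] psi -1.119 jawz -0.023 axis [-0.021  0.015 -1.   ] F [ 0.2 -0.6 -0.1] M [-0.04  0.16  0.03] op 0.0697 q [0.54 0.33 1.47 0.02 1.35 1.65]
```

Emit:
play_rows --translation '[[1,-5,-20],[1,-4,-45],[0,0,-45],[0,0,-35],[0,0,-25],[0,0,-13],[0,0,-2],[0,0,0]]' --dr '[[-0.008,-0.01,-0.009],[-0.007,-0.011,-0.009],[0,0,0],[0,0,0],[0,0,0],[0,0,0],[0,0,0],[0,0,0]]'

```text
time: 48.9
tool_pos: [0.4351, 0.3796, 0.037]
ee_rot: [-0.001, 0.978, 0.21, 0.005]
force: [-0.5, -0.3, 0.3]
opening: 0.0695
```

```bash
python3 - <<'E'
from h import *
st()
E
```

```text
t 48.9 p [0.4351 0.3796 0.037 ] psi -1.148 jawz 0.0 axis [ 0.01   0.004 -1.   ] F [-0.5 -0.3  0.3] M [-0.02  0.12  0.03] op 0.0695 q [ 0.53  0.5   1.71 -0.    0.92  1.67]
```

Emit:
play_rows --translation '[[0,0,0],[0,0,0],[0,0,0],[0,0,0],[0,0,0],[0,0,0],[0,0,0],[0,0,0]]' --dr '[[0,0,0],[0,0,0],[0,0,0],[0,0,0],[0,0,0],[0,0,0],[0,0,0],[0,0,0]]' --gripper 0.2

```text
time: 49.9
tool_pos: [0.4364, 0.3806, 0.0396]
ee_rot: [-0.002, 0.978, 0.21, 0.008]
force: [-0.6, -0.4, -0.8]
opening: 0.0443
```

```bash
python3 - <<'E'
from h import *
st()
E
```

```text
t 49.9 p [0.4364 0.3806 0.0396] psi -1.147 jawz -0.0 axis [ 0.014  0.007 -1.   ] F [-0.6 -0.4 -0.8] M [-0.06  0.22 -0.01] op 0.0443 q [ 0.53  0.5   1.71 -0.    0.92  1.67]
```

Emit:
play_rows --translation '[[0,0,40],[0,0,60],[0,-10,60],[0,-55,40],[0,-55,0],[0,-58,0],[0,-58,0],[0,-58,0]]' --dr '[[0,0,0],[0,0,0],[0,0,0],[0,0,-0.07],[0,0,-0.08],[0,0,-0.08],[0,0,-0.08],[0,0,-0.08]]'

```text
time: 50.9
tool_pos: [0.4341, 0.0857, 0.2413]
ee_rot: [0.0, 1.0, 0.015, 0.009]
force: [1.2, -0.0, -0.8]
opening: 0.0438
```

Emit:
play_rows --translation '[[0,-58,0],[0,-58,0],[5,-58,0],[10,-55,0],[20,-20,0],[30,0,0],[30,0,0],[20,0,0]]' --dr '[[0,0,0],[0,0,0],[0,0,0],[0,0,0],[0,0,0],[0,0,0],[0,0,0],[0,0,0]]'

```text
time: 51.9
tool_pos: [0.5482, -0.1772, 0.2413]
ee_rot: [0.001, 1.0, 0.009, 0.01]
force: [-0.2, -0.4, -1.2]
opening: 0.0438
```

```bash
python3 - <<'E'
from h import *
st()
E
```

```text
t 51.9 p [ 0.5482 -0.1772  0.2413] psi -1.553 jawz 0.002 axis [ 0.019 -0.001 -1.   ] F [-0.2 -0.4 -1.2] M [0.04 0.19 0.01] op 0.0438 q [-0.51  0.29  1.48  0.01  1.36  1.04]
```

Emit:
play_rows --translation '[[15,5,0],[15,5,-4],[0,0,-8],[0,0,-5],[0,0,-2],[0,0,-1.5],[0,0,-1.5],[0,0,-1]]' --dr '[[0,0.01,0.015],[0,0.009,0.015],[0,0,0],[0,0,0],[0,0,0],[0,0,0],[0,0,0],[0,0,0]]'

```text
time: 52.9
tool_pos: [0.579, -0.1665, 0.2208]
ee_rot: [0.001, 1.0, 0.024, 0.002]
force: [-0.4, 1.2, 3.4]
opening: 0.0439
```

```bash
python3 - <<'E'
from h import *
st()
E
```

```text
t 52.9 p [ 0.579  -0.1665  0.2208] psi -1.523 jawz 0.002 axis [ 0.004 -0.002 -1.   ] F [-0.4  1.2  3.4] M [0.3  0.06 0.06] op 0.0439 q [-0.47  0.36  1.43  0.    1.35  1.06]
```

Emit:
play_rows --translation '[[5,0.3,0.5],[5,0.3,0],[4,0.2,0],[0,0,0],[0,0,0],[0,0,0],[0,0,0],[0,0,0]]' --dr '[[0,0,0],[0,0,0],[0,0,0],[0,0,0],[0,0,0],[0,0,0],[0,0,0],[0,0,0]]'

```text
time: 53.9
tool_pos: [0.5929, -0.1663, 0.2208]
ee_rot: [0.001, 1.0, 0.024, 0.001]
force: [-1.3, 0.5, 2.1]
opening: 0.0438
```

```bash
python3 - <<'E'
from h import *
st()
E
```

```text
t 53.9 p [ 0.5929 -0.1663  0.2208] psi -1.523 jawz 0.002 axis [ 0.002 -0.002 -1.   ] F [-1.3  0.5  2.1] M [0.01 0.26 0.01] op 0.0438 q [-0.45  0.38  1.39 -0.    1.36  1.07]
```

Emit:
play_rows --translation '[[0,0,0],[0,0,0],[0,0,0],[0,0,20],[0,0,30],[-20,0,0],[-40,0,0],[-45,0,0]]' --dr '[[0,0,0],[0,0,0],[0,0,0],[0,0,0],[0,0,0],[0,0,0],[0,0,0],[0,0,0]]' --gripper 0.7

```text
time: 54.9
tool_pos: [0.4877, -0.1663, 0.27]
ee_rot: [0.001, 1.0, 0.025, 0.001]
force: [-1.0, -0.6, 1.0]
opening: 0.0651
```

Emit:
play_rows --translation '[[0,0,0],[0,0,0],[0,0,0],[0,0,0],[0,0,0],[0,0,0],[0,0,0],[0,0,0]]' --dr '[[0.004,-0.085,0],[0.004,-0.085,0],[0.004,-0.085,0],[0.004,-0.085,0],[0.004,-0.085,0],[0.004,-0.085,0],[0.004,-0.085,0],[0.004,-0.085,0]]' --gripper 0.2

```text
time: 55.9
tool_pos: [0.486, -0.1662, 0.2726]
ee_rot: [-0.003, 0.938, 0.023, 0.346]
force: [0.6, 0.3, 0.6]
opening: 0.0188
```

```bash
python3 - <<'E'
from h import *
st()
E
```

```text
t 55.9 p [ 0.486  -0.1662  0.2726] psi -1.526 jawz 0.01 axis [ 0.649  0.022 -0.761] F [0.6 0.3 0.6] M [-0.04  0.47  0.01] op 0.0188 q [-0.95 -0.16  2.1   0.75  0.92  0.18]
```

Emit:
play_rows --translation '[[2,0,-12],[2,0,-15],[2,0,-15],[2,0,-12],[0,0,-4],[10,0.5,0],[12,0.5,0],[12,0.5,0]]' --dr '[[0,0,0],[0,0,0],[0,0,0],[0,0,0],[0,0,0],[0,0,0],[0,0,0],[0,0,0]]'

```text
time: 56.9
tool_pos: [0.5306, -0.166, 0.212]
ee_rot: [-0.002, 0.939, 0.022, 0.344]
force: [-0.2, 1.2, -0.6]
opening: 0.0184
```

```bash
python3 - <<'E'
from h import *
st()
E
```

```text
t 56.9 p [ 0.5306 -0.166   0.212 ] psi -1.529 jawz 0.011 axis [ 0.645  0.019 -0.764] F [-0.2  1.2 -0.6] M [-0.09  0.47  0.  ] op 0.0184 q [-0.84  0.01  2.12  0.86  0.71  0.1 ]
```

Emit:
play_rows --translation '[[10,0.5,0],[10,0.5,0.3],[10,0.5,0],[10,0.5,0.3],[10,0.5,0],[9,0.4,0],[9,0.4,0],[4,0,0]]' --dr '[[0,0,0],[0,0,0],[0,0,0],[0,0,0],[0,0,0],[0,0,0],[0,0,0],[0,0,0]]'

```text
time: 57.9
tool_pos: [0.6086, -0.1619, 0.2128]
ee_rot: [-0.002, 0.939, 0.022, 0.344]
force: [-0.7, -0.1, 0.3]
opening: 0.0184
```

```bash
python3 - <<'E'
from h import *
st()
snap('scene','q1');snap('top','q2')
A=cv2.imread('pics/q1.png')[160:310,110:310];B=cv2.imread('pics/q2.png')[90:240,260:460]
cv2.imwrite('pics/q3.png',cv2.resize(np.hstack([A,B]),(800,300),interpolation=cv2.INTER_CUBIC))
E
```

```text
t 57.9 p [ 0.6086 -0.1619  0.2128] psi -1.527 jawz 0.011 axis [ 0.645  0.02  -0.764] F [-0.7 -0.1  0.3] M [0.   0.51 0.01] op 0.0184 q [-0.68  0.13  1.98  0.81  0.62  0.26]
```

View pics/q3.png

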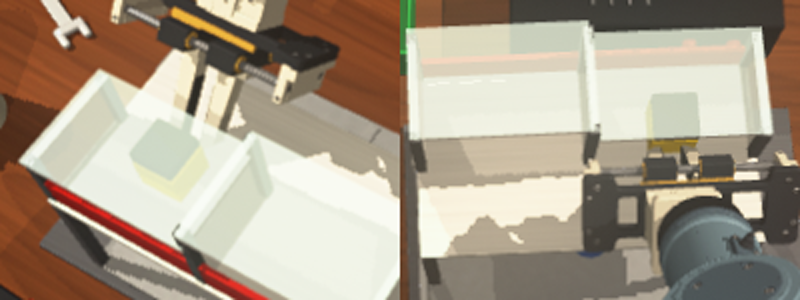

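The box shows under the clear roof at about q3 (672,110). I'll push it a little further, back off, then go for med_a.

Emit:
play_rows --translation '[[4,0.2,0],[4,0.2,0],[0,0,0],[-25,-1,0],[-40,-1,0],[-40,-1,10],[0,0,30],[0,20,30]]' --dr '[[0,0,0],[0,0,0],[0,0,0],[0,0,0],[0,0,0],[0,0,0],[0,0,0],[0,0,0]]'

```text
time: 59.0
tool_pos: [0.5078, -0.1447, 0.2821]
ee_rot: [-0.003, 0.939, 0.02, 0.342]
force: [-0.1, 0.9, 0.1]
opening: 0.0188
```

Emit:
play_rows --translation '[[-5,45,0],[-10,45,0],[-12,45,0],[-12,45,0],[-12,45,0],[-12,45,0],[-12,40,0],[-12,20,0]]' --dr '[[-0.002,0.086,0],[-0.002,0.086,0],[-0.002,0.086,0],[-0.002,0.086,0],[-0.002,0.086,0],[-0.002,0.086,0],[-0.002,0.086,0],[-0.002,0.086,0]]' --gripper 0.7

```text
time: 60.0
tool_pos: [0.4169, 0.1921, 0.2893]
ee_rot: [0.004, 1.0, 0.018, 0.002]
force: [-0.1, 0.2, 0.3]
opening: 0.0651
```

```bash
python3 - <<'E'
from h import *
np.set_printoptions(precision=4,suppress=True)
st()
T=snap('top','r1')
print('lid front edge est',onz(T,(396,153.5),.233))
h=cv2.cvtColor(T['image'],cv2.COLOR_RGB2HSV);S,V=h[...,1],h[...,2]
t0=cv2.imread('pics/s1.png');z=(slice(255,305),slice(205,250))
print('diff',(cv2.absdiff(T['image'][...,::-1],t0).max(2)[z]>40).sum())
h=cv2.cvtColor(t0,cv2.COLOR_BGR2HSV);q=np.zeros(h.shape[:2],np.uint8);q[z]=((h[...,1]<110)&(h[...,2]<75))[z]
k,l,s,c=cv2.connectedComponentsWithStats(q);i=1+np.argmax(s[1:,4]);print(s[i],c[i],onz(T,c[i],.08))
E
```

```text
t 60.0 p [0.4169 0.1921 0.2893] psi -1.534 jawz 0.008 axis [ 0.005 -0.008 -1.   ] F [-0.1  0.2  0.3] M [ 0.05  0.19 -0.02] op 0.0651 q [ 0.2   0.06  1.65 -0.01  1.43  1.73]
lid front edge est [ 0.6335 -0.1586  0.233 ]
diff 733
[214 267  20  21 328] [223.7927 276.8506] [0.4218 0.1776 0.08  ]
```

Emit:
play_rows --translation '[[3,-8,-20],[2,-5,-50],[0,0,-50],[0,0,-45],[0,0,-35],[0,0,-25],[0,0,-12],[0,0,0]]' --dr '[[0,0,0],[0,0,0],[0,0,0],[0,0,0],[0,0,0],[0,0,0],[0,0,0],[0,0,0]]' --gripper 0.63

```text
time: 61.05
tool_pos: [0.4245, 0.1782, 0.0473]
ee_rot: [0.003, 1.0, 0.019, 0.007]
force: [0.4, 0.3, 0.9]
opening: 0.0589
```

```bash
python3 - <<'E'
from h import *
st()
E
```

```text
t 61.05 p [0.4245 0.1782 0.0473] psi -1.534 jawz 0.006 axis [ 0.014 -0.005 -1.   ] F [0.4 0.3 0.9] M [ 0.03  0.16 -0.  ] op 0.0589 q [ 0.16  0.32  1.99 -0.01  0.82  1.7 ]
```

Emit:
play_rows --translation '[[0,0,0],[0,0,0],[0,0,0],[0,0,0],[0,0,0],[0,0,0],[0,0,0],[0,0,0]]' --dr '[[0,0,0],[0,0,0],[0,0,0],[0,0,0],[0,0,0],[0,0,0],[0,0,0],[0,0,0]]' --gripper 0.2

```text
time: 62.05
tool_pos: [0.4267, 0.1786, 0.0502]
ee_rot: [0.002, 1.0, 0.019, 0.01]
force: [0.8, -0.1, -1.0]
opening: 0.0437
```

```bash
python3 - <<'E'
from h import *
st()
E
```

```text
t 62.05 p [0.4267 0.1786 0.0502] psi -1.533 jawz 0.005 axis [ 0.021 -0.004 -1.   ] F [ 0.8 -0.1 -1. ] M [-0.01  0.21 -0.04] op 0.0437 q [ 0.16  0.32  1.99 -0.01  0.82  1.7 ]
```

Emit:
play_rows --translation '[[0,0,40],[0,0,60],[0,0,60],[0,-30,40],[0,-50,0],[5,-50,0],[20,-50,0],[40,0,0]]' --dr '[[0,0,0],[0,0,0],[0,0,0],[0,0,0],[0,0,0],[0,0,0],[0,0,0],[0,0,0]]'

```text
time: 63.05
tool_pos: [0.4889, -0.0075, 0.2576]
ee_rot: [0.004, 1.0, 0.02, 0.011]
force: [-0.3, 0.5, -0.2]
opening: 0.0439
```

```bash
python3 - <<'E'
from h import *
st()
E
```

```text
t 63.05 p [ 0.4889 -0.0075  0.2576] psi -1.532 jawz 0.008 axis [ 0.022 -0.007 -1.   ] F [-0.3  0.5 -0.2] M [ 0.02  0.11 -0.  ] op 0.0439 q [-0.24  0.12  1.66 -0.    1.34  1.29]
```

Emit:
play_rows --translation '[[35,1.5,0],[35,1.5,0],[12,0,-6],[0,0,-10],[0,0,-6],[0,0,-2],[0,0,-1.5],[0,0,-1.5]]' --dr '[[0.003,0.01,0],[0.003,0.01,0],[0,0,0],[0,0,0],[0,0,0],[0,0,0],[0,0,0],[0,0,0]]'

```text
time: 64.05
tool_pos: [0.5714, -0.006, 0.2303]
ee_rot: [0.001, 1.0, 0.018, 0.001]
force: [-1.1, -0.1, 5.2]
opening: 0.0439
```

```bash
python3 - <<'E'
from h import *
st()
E
```

```text
t 64.05 p [ 0.5714 -0.006   0.2303] psi -1.534 jawz 0.002 axis [ 0.002 -0.001 -1.   ] F [-1.1 -0.1  5.2] M [0.02 0.38 0.07] op 0.0439 q [-0.2   0.3   1.49 -0.    1.35  1.33]
```

Emit:
play_rows --translation '[[5,0.2,0.5],[5,0.2,0],[2,0,0],[0,0,0],[0,0,0],[0,0,0],[0,0,0],[0,0,0]]' --dr '[[0,0,0],[0,0,0],[0,0,0],[0,0,0],[0,0,0],[0,0,0],[0,0,0],[0,0,0]]'

```text
time: 65.05
tool_pos: [0.5837, -0.0054, 0.2303]
ee_rot: [0.001, 1.0, 0.018, 0.001]
force: [0.3, -0.2, -0.3]
opening: 0.0435
```

Emit:
play_rows --translation '[[0,0,0],[0,0,0],[0,0,0],[0,0,20],[0,0,40],[0,0,15],[-35,0,0],[-50,0,0]]' --dr '[[0,0,0],[0,0,0],[0,0,0],[0,0,0],[0,0,0],[0,0,0],[0,0,0],[0,0,0]]' --gripper 0.7

```text
time: 66.05
tool_pos: [0.4985, -0.0059, 0.3049]
ee_rot: [0.001, 1.0, 0.018, -0.0]
force: [0.3, -1.2, 0.8]
opening: 0.0652
```

Emit:
play_rows --translation '[[-20,0,0],[0,0,0],[0,0,0],[0,0,0],[0,0,0],[0,0,0],[0,0,0],[0,0,0]]' --dr '[[0.004,-0.085,0],[0.004,-0.085,0],[0.004,-0.085,0],[0.004,-0.085,0],[0.004,-0.085,0],[0.004,-0.085,0],[0.004,-0.085,0],[0.004,-0.085,0]]' --gripper 0.3

```text
time: 67.05
tool_pos: [0.4731, -0.0046, 0.3003]
ee_rot: [-0.009, 0.94, 0.017, 0.341]
force: [0.5, 0.3, -0.2]
opening: 0.0277
```

```bash
python3 - <<'E'
from h import *
st()
E
```

```text
t 67.05 p [ 0.4731 -0.0046  0.3003] psi -1.533 jawz -0.005 axis [ 0.64   0.028 -0.768] F [ 0.5  0.3 -0.2] M [-0.02  0.45  0.07] op 0.0277 q [-0.52 -0.34  2.14  0.5   0.79  0.76]
```

Emit:
play_rows --translation '[[0,0,-20],[0,0,-20],[0,0,-20],[0,0,-15],[0,0,-9],[12,0.5,0],[15,0.5,0],[15,0.5,0]]' --dr '[[0,0,0],[0,0,0],[0,0,0],[0,0,0],[0,0,0],[0,0,0],[0,0,0],[0,0,0]]'

```text
time: 68.05
tool_pos: [0.5126, -0.0029, 0.21]
ee_rot: [-0.008, 0.94, 0.014, 0.339]
force: [0.0, -0.5, -1.1]
opening: 0.0278
```

```bash
python3 - <<'E'
from h import *
st()
E
```

```text
t 68.05 p [ 0.5126 -0.0029  0.21  ] psi -1.54 jawz -0.006 axis [ 0.638  0.024 -0.769] F [ 0.  -0.5 -1.1] M [-0.01  0.47  0.01] op 0.0278 q [-0.43 -0.12  2.24  0.68  0.48  0.59]
```

Emit:
play_rows --translation '[[9,-0.3,0.5],[9,0,0.5],[9,0,0],[9,0,0],[8,0,0],[8,0,0],[8,0,0],[7,0,0]]' --dr '[[0,0,0],[0,0,0],[0,0,0],[0,0,0],[0,0,0],[0,0,0],[0,0,0],[0,0,0]]'

```text
time: 69.05
tool_pos: [0.5849, -0.0029, 0.2113]
ee_rot: [-0.008, 0.94, 0.014, 0.339]
force: [-0.8, -0.3, 0.6]
opening: 0.0274
```

```bash
python3 - <<'E'
from h import *
st()
E
```

```text
t 69.05 p [ 0.5849 -0.0029  0.2113] psi -1.539 jawz -0.006 axis [ 0.638  0.025 -0.769] F [-0.8 -0.3  0.6] M [-0.02  0.51 -0.  ] op 0.0274 q [-0.34  0.03  2.1   0.61  0.43  0.72]
```

Emit:
play_rows --translation '[[7,0.2,0],[7,0.2,0],[7,0.2,0],[6,0.2,0],[3,0,0],[0,0,0],[0,0,0],[0,0,0]]' --dr '[[0,0,0],[0,0,0],[0,0,0],[0,0,0],[0,0,0],[0,0,0],[0,0,0],[0,0,0]]'

```text
time: 70.05
tool_pos: [0.6172, -0.002, 0.2112]
ee_rot: [-0.008, 0.94, 0.014, 0.339]
force: [0.2, -0.0, -0.1]
opening: 0.0278
```

```bash
python3 - <<'E'
from h import *
st()
snap('scene','u1');snap('top','u2')
A=cv2.imread('pics/u1.png')[170:340,110:350];B=cv2.imread('pics/u2.png')[90:260,250:490]
cv2.imwrite('pics/u3.png',cv2.resize(np.vstack([A,B]),(720,600) if 0 else (424,600),interpolation=cv2.INTER_CUBIC))
E
```

```text
t 70.05 p [ 0.6172 -0.002   0.2112] psi -1.539 jawz -0.006 axis [ 0.638  0.025 -0.769] F [ 0.2 -0.  -0.1] M [-0.11  0.49 -0.02] op 0.0278 q [-0.31  0.09  2.03  0.57  0.42  0.78]
```

View pics/u3.png

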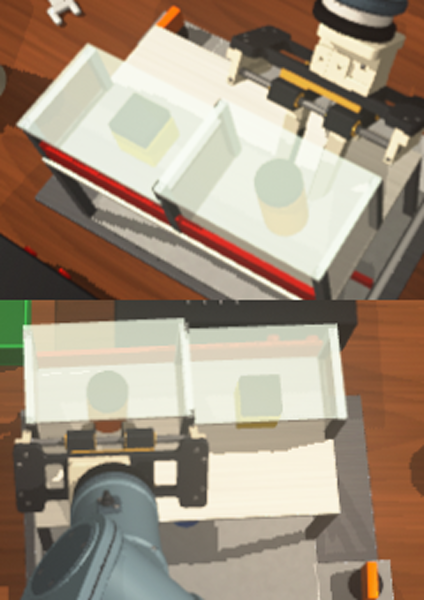

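Both upper canisters show under their clear roofs. I'll back away and re-check the level and how deep each one sits.

Emit:
play_rows --translation '[[-20,0,0],[-40,0,0],[-40,0,0],[-40,0,20],[0,0,40],[0,0,40],[0,0,0],[0,0,0]]' --dr '[[0,0,0],[0,0,0],[0,0,0],[0,0,0],[0,0,0],[0,0,0],[0,0,0],[0,0,0]]'

```text
time: 71.15
tool_pos: [0.4712, -0.0012, 0.3124]
ee_rot: [-0.007, 0.941, 0.013, 0.339]
force: [-0.3, 0.8, -0.2]
opening: 0.0277
```

Emit:
play_rows --translation '[[0,0,0],[0,0,0],[0,0,0],[10,10,0],[10,10,0],[10,10,0],[10,10,0],[0,0,0]]' --dr '[[-0.002,0.086,0],[-0.002,0.086,0],[-0.002,0.086,0],[-0.002,0.086,0],[-0.002,0.086,0],[-0.002,0.086,0],[-0.002,0.086,0],[-0.002,0.086,0]]' --gripper 0

```text
time: 72.15
tool_pos: [0.5073, 0.0428, 0.298]
ee_rot: [-0.007, 1.0, 0.012, -0.019]
force: [-0.2, -0.4, 0.2]
opening: 0.0004
```

```bash
python3 - <<'E'
from h import *
np.set_printoptions(precision=4,suppress=True)
st()
T=snap('top','v1')
print('short bottom front',onz(T,(396,161.5),.181))
h=cv2.cvtColor(T['image'],cv2.COLOR_RGB2HSV)
m=((h[...,0]>105)&(h[...,0]<128)&(h[...,1]>110)).astype(np.uint8);m[:, :270]=0;m[:190]=0;m[270:]=0;m[:,445:]=0
k,l,s,c=cv2.connectedComponentsWithStats(m);print([(a.tolist(),b.round(1).tolist()) for a,b in zip(s[1:],c[1:]) if a[4]>10])
A=cv2.imread('pics/v1.png')[95:265,255:475]
cv2.imwrite('pics/v2.png',cv2.resize(A,(770,595),interpolation=cv2.INTER_CUBIC))
E
```

```text
t 72.15 p [0.5073 0.0428 0.298 ] psi -1.546 jawz -0.014 axis [-0.038  0.013 -0.999] F [-0.2 -0.4  0.2] M [ 0.03  0.13 -0.02] op 0.0004 q [-0.14  0.17  1.49  0.01  1.52  1.4 ]
short bottom front [ 0.6351 -0.1661  0.181 ]
[]
```

View pics/v2.png

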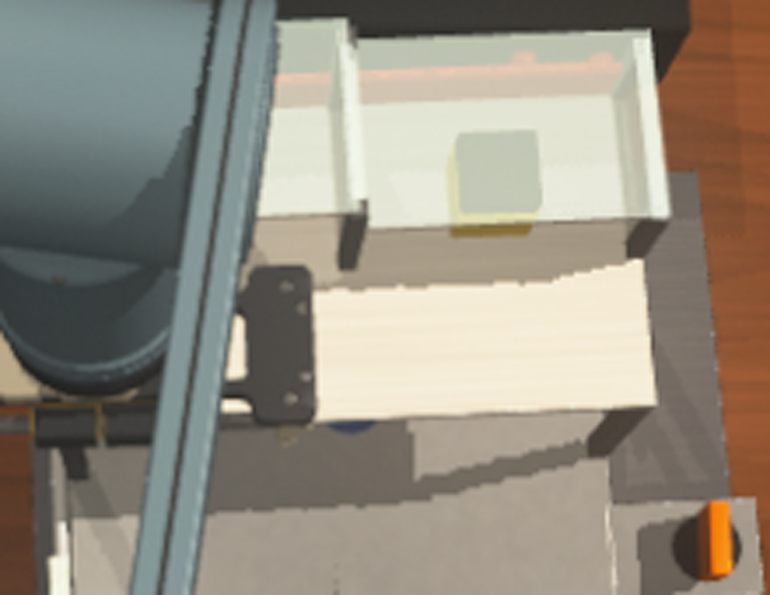

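Emit:
play_rows --translation '[[10,0,-15],[10,0,-20],[8,0,-20],[0,0,-20],[0,0,-12],[0,0,-2],[0,0,0],[0,0,0]]' --dr '[[-0.006,-0.019,0],[-0.006,-0.018,0],[0,0,0],[0,0,0],[0,0,0],[0,0,0],[0,0,0],[0,0,0]]'

```text
time: 73.2
tool_pos: [0.5347, 0.0435, 0.1984]
ee_rot: [-0.002, 1.0, 0.014, -0.004]
force: [0.9, -0.2, -0.4]
opening: 0.0006
```

Emit:
play_rows --translation '[[0,0,-1.5],[0,0,-1.5],[0,0,-1.5],[0,0,-1.5],[0,0,-1.5],[0,0,-1],[0,0,-1],[0,0,-1]]' --dr '[[0,0,0],[0,0,0],[0,0,0],[0,0,0],[0,0,0],[0,0,0],[0,0,0],[0,0,0]]'

```text
time: 74.2
tool_pos: [0.5346, 0.0435, 0.1983]
ee_rot: [-0.002, 1.0, 0.014, 0.0]
force: [-2.0, -0.0, 7.5]
opening: 0.0003
```

```bash
python3 - <<'E'
from h import *
np.set_printoptions(precision=4,suppress=True)
st()
T=read_camera('top');print('tall bottom near edge',onz(T,(355.3,218.1),.045))
E
```

```text
t 74.2 p [0.5346 0.0435 0.1983] psi -1.542 jawz -0.003 axis [ 0.     0.003 -1.   ] F [-2.  -0.   7.5] M [0.03 0.65 0.04] op 0.0003 q [-0.13  0.26  1.62  0.    1.25  1.41]
tall bottom near edge [ 0.5525 -0.0957  0.045 ]
```

Emit:
play_rows --translation '[[0,0,12],[2.5,-50,0],[2.5,-55,0],[2.5,-55,0],[2.5,-55,0],[2.5,-55,-3],[0,0,-3],[0,0,0]]' --dr '[[0,0,0],[0,0,0],[0,0,0],[0,0,0],[0,0,0],[0,0,0],[0,0,0],[0,0,0]]'

```text
time: 75.25
tool_pos: [0.5479, -0.2339, 0.2084]
ee_rot: [-0.001, 1.0, 0.016, 0.003]
force: [0.0, 0.5, 0.5]
opening: 0.0004
```

Emit:
play_rows --translation '[[0,0,-1.5],[0,0,-1.5],[0,0,-1.5],[0,0,-1.5],[0,0,-1.5],[0,0,-1],[0,0,-1],[0,0,-1]]' --dr '[[0,0,0],[0,0,0],[0,0,0],[0,0,0],[0,0,0],[0,0,0],[0,0,0],[0,0,0]]'

```text
time: 76.25
tool_pos: [0.5486, -0.2295, 0.1985]
ee_rot: [-0.001, 1.0, 0.019, 0.004]
force: [-1.9, 1.9, 5.3]
opening: 0.0003
```

```bash
python3 - <<'E'
from h import *
st()
E
```

```text
t 76.25 p [ 0.5486 -0.2295  0.1985] psi -1.533 jawz -0.003 axis [ 0.007  0.003 -1.   ] F [-1.9  1.9  5.3] M [ 0.21  0.54 -0.02] op 0.0003 q [-0.59  0.36  1.48  0.01  1.29  0.94]
```

The rack is still level (.1983 and .1985), and tall_a's near edge is at .5525 against the deck edge at .529. I'll retreat and take a last look.

Emit:
play_rows --translation '[[0,0,30],[-20,-10,40],[-40,-20,20],[-40,-20,0],[-30,-20,0],[0,-20,0],[0,-20,0],[0,0,0]]' --dr '[[0,0,0],[0,0,0],[0,0,0],[0,0,0],[0,0,0],[0,0,0],[0,0,0],[0,0,0]]'

```text
time: 77.25
tool_pos: [0.4164, -0.3437, 0.2907]
ee_rot: [-0.0, 1.0, 0.019, 0.004]
force: [0.0, 0.2, 0.4]
opening: 0.0004
```

```bash
python3 - <<'E'
from h import *
st()
T=snap('top','w1');S=snap('scene','w2')
t0=cv2.imread('pics/top0.png')
for n,z in(('vice',(slice(262,295),slice(170,203))),('pulley',(slice(183,212),slice(178,205)))):
    print(n,(cv2.absdiff(cv2.imread('pics/w1.png'),t0).max(2)[z]>40).sum())
A=cv2.imread('pics/w1.png')[95:345,110:410];B=cv2.imread('pics/w2.png')[170:420,110:410]
cv2.imwrite('pics/w3.png',cv2.resize(np.hstack([A,B]),(798,333),interpolation=cv2.INTER_CUBIC))
E
```

```text
t 77.25 p [ 0.4164 -0.3437  0.2907] psi -1.532 jawz -0.001 axis [ 0.008  0.001 -1.   ] F [0.  0.2 0.4] M [-0.04  0.14  0.01] op 0.0004 q [-0.9   0.21  1.47  0.01  1.46  0.63]
vice 6
pulley 0
```

View pics/w3.png

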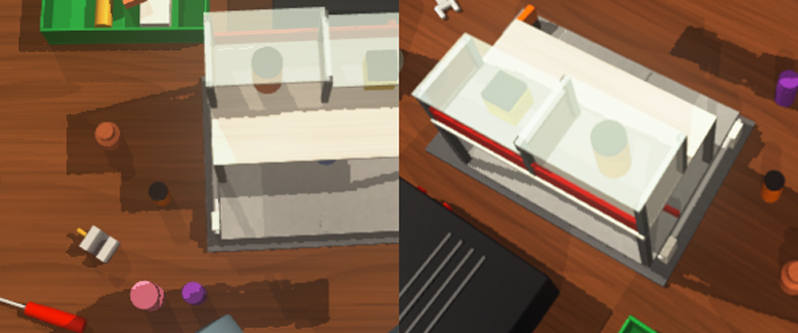

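```bash
python3 - <<'E'
from h import *
T=read_camera('top')
b=onz(T,(309.7,164.6),.181);c=onz(T,(309.7,141.3),.261);print('med near edge',b,'cap',c)
if b[0]>.615 and c[0]>.635: print(close_job())
E
```

```text
med near edge [0.628368   0.00173808 0.181     ] cap [0.64675705 0.00156456 0.261     ]
the job is handed in; nothing more can be done
None
```

I levelled the rack first with its orange knob, then loaded the three canisters that were on the bench. The job was handed in at about 77 s.

- **Level:** I checked by touching the deck with the fingertips on both sides, because the pointer and post were not visible in either camera. TCP heights were 198.3 mm (left) and 198.5 mm (right), both after levelling and again after loading. That is within about 0.001 rad.
- **Placement:** each canister was set on the open lip and pushed in. The last camera measurements put their near faces inside the front edge of the board above:

| Canister | Tier | Near face inside the edge |
|---|---|---|
| tall_a | bottom | about 23 mm |
| med_a | upper left | about 19 mm |
| short_b | upper right | about 17 mm |

- **Upright:** med_a and short_b are seen standing upright through the clear roofs. tall_a is mostly hidden under the deck, so only its lower front edge could be checked.
- **Left alone:** the vice, the pulley and the look-alikes were not touched. The vice and pulley look unchanged against the first picture.
- **Disagreements:** short_b had moved about 3 cm before I picked it up, so I measured it again. The early camera estimate of the remaining tilt (0.004) disagreed with the touch measurement (0.015), and I went by the touch.

No final check failed.

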